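# Tighten a sterilizer lid crosswise in two rounds

## Task

Close the bench-top pressure sterilizer: tighten the four wing nuts that hold its lid down, clockwise, in crisscross order (a nut, then the one opposite it, then the other two). Go round once and turn each nut only until it just bears on its washer, snug by feel; then go round crosswise a second time and give every nut about a sixth of a turn more, so that the lid is drawn down evenly and nothing is overtightened. Then let go, and leave the bottle, the jar and the steel tray where they stand.

Things in the scene. Friction and masses are not known exactly. Their poses are not given: they have to be found in the camera images.
- sterilizer: bench-top pressure steam sterilizer of stainless steel, a pot 180 mm across fixed on the counter; origin: centre of its underside, z up. Its lid and flange are 200 mm across. Four swing bolts stand on a circle of 110 mm radius at its +x, +y, -x, -y, each with a wing nut, their undersides about 160 mm above the origin. Two side handles below the rim, between the bolts.
- lid: loose domed steel lid, 3 kg, 200 mm across, with four lugs and steel washers under the nuts; origin: centre of its underside, z up; rests on a stiff gasket that yields a little. Washer tops 16 mm above the origin; highest is a dial gauge 48 mm across near the middle, top 57 mm above the origin; nothing else within 45 mm of a nut rises above the washers.
- nut0: wing nut at the sterilizer's +x, opposite nut2. All four nuts are alike, dark steel; origin on the bolt's axis at the nut's underside, z up, x along the wings, which point anywhere at the start. The wings are one upright bar 60 mm long (x), 12 mm thick (y), 10 to 42 mm above the origin, over a round flange 36 mm across, 7 mm high. Grip across y, fingertips about 11 mm above the origin.
- nut1: wing nut at the sterilizer's +y, opposite nut3. All nuts: right-hand thread, 8 mm lead; clockwise from above tightens. Each starts loose by its own unseen amount, up to 1 rad. Until it bears on its washer it turns almost freely (0.03 N m). Then the torque, felt while turning, climbs steadily: about 0.1 N m when snug, 0.2 to 0.25 rad past contact; 0.33 to 0.48 N m a sixth of a turn later.
- nut2: wing nut at the sterilizer's -x, opposite nut0. All nuts: may be gripped by the bar and twisted, or pushed round by a fingertip on a wing: 25 mm from the axis this takes 1 N when free, about 4 N when snug, 13 to 19 N at the end. Clamp force grows by about 33 N per rad once a nut bears. A nut stays where it is left. Tightening one eases its neighbours a little; no need to go back.
- nut3: wing nut at the sterilizer's -y, opposite nut1; like the others
- syrup_bottle: loose amber bottle, 58 mm across, 125 mm tall, origin at the centre of its underside; a bystander
- tablet_jar: loose white jar, 64 mm across, 85 mm tall, origin at the centre of its underside; a bystander
- instrument_tray: loose open steel tray, 200 x 110 x 28 mm, origin at the centre of its underside; a bystander

How it is judged:
By the outcome, as a careful person would: the job done as asked, in the order asked, and still so for the second after the job is handed in, with the robot touching nothing.
It also fails if it takes over 72 s, if anything falls off the work surface, if the arm or the gripper's body presses on something with over 40 N, if the wrist force passes 120 N, or if a joint passes its speed limit or range.

## Robot

A 7-joint arm with a two-finger parallel gripper is mounted at the origin on the work surface. World frame = base frame: x ahead of the robot, y to its left, z up, the work surface at z = 0. Lengths are in m, angles in rad, forces in N, time in s.
With the tool pointing down it reaches from about 0.4 to 0.85 m from the base axis. Payload 4.5 kg.
Tool frame: the origin (TCP) lies at the very end of the fingers, on their centre line; the grasp point (between the pads) lies 19 mm behind it; z points along the fingers, y is the direction in which the jaws open and shut (so a half turn about z gives the same grasp; the last joint's range is limited). The gripper opens to 85 mm and grips with 20 to 120 N. Pads are 22 mm wide; open, the fingers measure 114 mm over their backs; the gripper's body (76 mm by 85 mm) begins 54 mm behind the grasp point. The pads swing forward as they close: fully open they stand 13 mm farther back than shut.
Start: joints at [1.327, 0.689, -0.195, 1.565, 0.157, 0.902, -0.215], TCP at [0.171, -0.601, 0.206] pointing down, gripper open.
Joint ranges: [-3.01, 3.01], [-0.46, 2.08], [-1.47, 1.51], [0.13, 2.56], [-1, 4.14], [0.04, 2.09], [-2.66, 2.66]. Speed limits (rad/s): [2.57, 2.57, 3.14, 3.14, 3.14, 3.14, 3.14].

## Interface

Orientations are given as a unit quaternion [w, x, y, z].
In Python, from cell import arm, imaging gives the robot as it stands.
- The arm moves only by the shell command python3 -m pendant 'ROWS' [FORCE]. ROWS is JSON, a list of rows, each a list of 3 entries, a list of its own where there are three numbers: the gripper command: -1 is shut, 1 is fully open, values between are in proportion, then the shift along the tool's x, y, z normalised to -1 to 1, where 1 is 0.2 m, then the turn, a rotation vector about the tool's x, y, z normalised to -1 to 1, where 1 is pi rad. A call has 1 to 20 rows; each row is the pose to reach, as a shift and turn from the pose measured when the call began, along the tool's axes at that moment, turning the shorter way round; what a row does not reach only later rows make up. A row lasts 1/8 s, in which the tool goes at most 62.5 mm and 10.7 degrees, less where a joint would pass 70% of its speed; a pose out of reach is approached as far as the arm can. A call with a number of a shift or a turn outside -1 to 1 is refused whole. A call with a gripper value outside its range is refused whole. The fingers move at their own pace and stop on an object; FORCE is the grip in N (left out, the last holds). Time passes only in rows, so rows that repeat a pose let the fingers close. It gives the time, the measured TCP pose, the force and the opening at its end, in the units of the state.
- arm.read_state(): the state, without advancing time (a new reading comes with each control period).
- imaging.snapshot(name): name is "side" or "top"; returns the picture (420x560x3 uint8, blue, green, red); there is no depth.
- imaging.camera_info(name): a dict with "fx", "fy", "cx", "cy" (pixels), "D" ([k1, k2, p1, p2, k3] as OpenCV has them; the pictures are not rectified), "extrinsics" (4x4, takes a point from camera to world coordinates). Camera axes: x right, y up, looking along -z (the intrinsics and any distortion apply to the point x, -y, -z); pixel columns grow to the right and rows downward; lengths in m; the calibration is good to about 2 mm. A picture is of the moment at which its call begins. camera_info takes no time and is no camera call.
- arm.job_done(): hands the job in, once; it reports no verdict.
The state is a dict: "time": time; "joint_pos": joint angles; "joint_velocities": joint speeds; "joint_efforts": joint torques, N m; "tcp_pos": TCP position; "tcp_rot": TCP orientation; "contact_force": force on the tool from outside, world axes, zero at the start; "ft_torque": the same for the moment, N m; "grip_width": opening from 0.0 (shut) to 1.0 (fully open).
Only numpy, scipy, OpenCV 4.12 (cv2) and the standard library are available. Lean on these libraries where they do the work, as an engineer would, in place of code of your own. Each camera call takes 0.05 s, during which the arm holds its last target.

## Working session

There is one attempt and no reset: what is moved stays moved. The work goes in short steps, Python scripts to look and compute and a shell command to move; the robot and the scene stay as the last step left them, time stands still between calls to the robot, and variables do not carry over. Pictures are saved under pics/ and viewed, and the job is handed in when it is done.

```bash
mkdir -p pics; ls; python3 - <<'E'
from cell import arm, imaging
import cv2,json
s=arm.read_state()
print(s)
for n in("top","side"):
    cv2.imwrite(f"pics/{n}0.png",imaging.snapshot(n)); i=imaging.camera_info(n); print(n,i)
E
```

```text
pics
{'time': 0.0, 'joint_pos': array([ 1.32680706,  0.69005047, -0.1945073 ,  1.56632644,  0.15732009,
        0.90246908, -0.21508477]), 'joint_velocities': array([ 5.61386189e-05, -7.53685094e-04, -4.18671010e-04,  6.14361890e-04,
       -5.85724399e-04,  4.44561031e-04,  9.38959619e-05]), 'joint_efforts': array([ 1.27783391e-03, -5.39619470e+01, -1.26698937e+00, -1.58547360e+01,
        9.01871652e-03,  9.12386749e-03,  8.88849826e-06]), 'tcp_pos': array([ 0.17114875, -0.60040084,  0.2054471 ]), 'tcp_rot': array([-9.08365785e-04,  9.90361955e-01,  1.38500303e-01, -1.99161725e-04]), 'contact_force': array([0.49789911, 0.33813567, 0.16148271]), 'ft_torque': array([ 0.00050042,  0.00509458, -0.01238072]), 'grip_width': 1.001794598839974}
top {'fx': 534.76534482942, 'fy': 534.76534482942, 'cx': 288.8183422420529, 'cy': 211.9148786999532, 'D': array([-0.18323017,  0.        ,  0.        ,  0.        ,  0.        ]), 'extrinsics': array([[ 0.01115372,  0.99709012, -0.07541147,  0.4443185 ],
       [-0.9999133 ,  0.01164957,  0.00613861,  0.12317495],
       [ 0.00699926,  0.07533646,  0.99713361,  1.7591336 ],
       [ 0.        ,  0.        ,  0.        ,  1.        ]])}
side {'fx': 480.2987136497844, 'fy': 480.2987136497844, 'cx': 287.3866496929299, 'cy': 204.53287235034114, 'D': array([0.01895646, 0.        , 0.        , 0.        , 0.        ]), 'extrinsics': array([[ 0.80288617,  0.41268544, -0.43019127,  0.076711  ],
       [-0.59603295,  0.56890184, -0.56665283, -0.56069453],
       [ 0.01088723,  0.71136589,  0.70273753,  0.9639705 ],
       [ 0.        ,  0.        ,  0.        ,  1.        ]])}
```

View pics/top0.png

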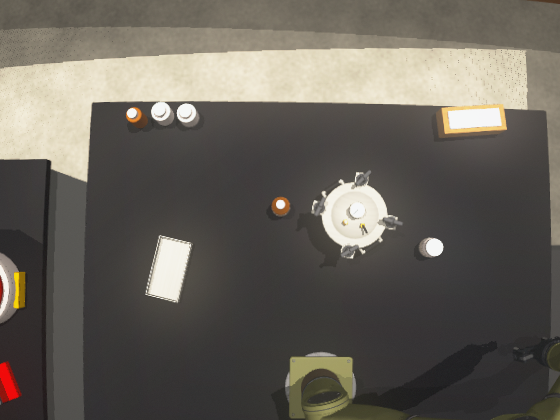

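View pics/side0.png

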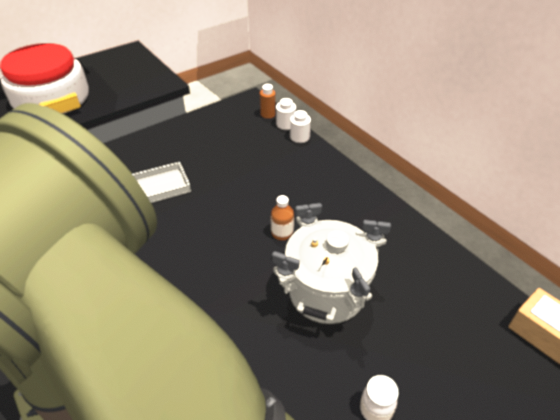

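The top view shows the pot at about (355,213), with nuts at (362,180), (318,208), (349,251) and (391,222). The bottle is at (281,206), the jar at (431,247) and the tray at (169,268). I'll enlarge the pot next.

```bash
python3 - <<'E'
import cv2
a=cv2.imread("pics/top0.png")[160:270,290:420]; cv2.imwrite("pics/top0c.png",cv2.resize(a,None,fx=5.4,fy=5.4,interpolation=cv2.INTER_CUBIC))
a=cv2.imread("pics/side0.png")[190:330,260:410]; cv2.imwrite("pics/side0c.png",cv2.resize(a,None,fx=4.2,fy=4.2,interpolation=cv2.INTER_CUBIC))
E
```

```text
(no output)
```

View pics/top0c.png

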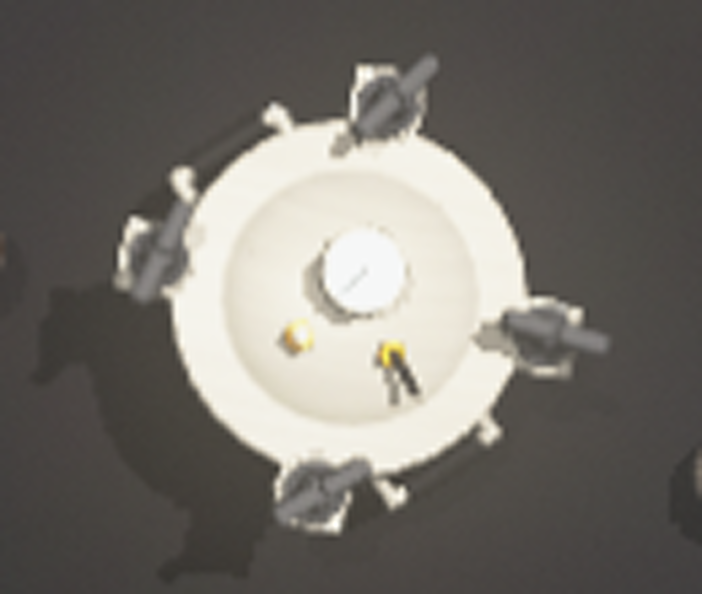

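View pics/side0c.png

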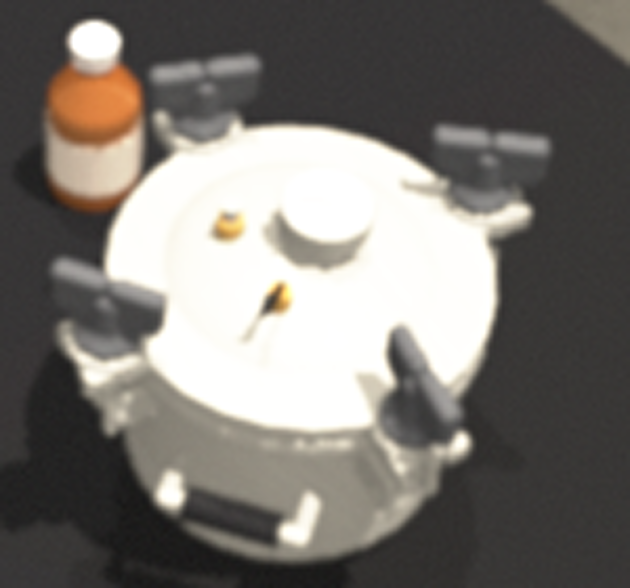

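```bash
cat > h.py <<'E'
import numpy as np,cv2
from cell import arm,imaging
from scipy.spatial.transform import Rotation as R
def ray(n,uv):
    i=imaging.camera_info(n);K=np.array([[i['fx'],0,i['cx']],[0,i['fy'],i['cy']],[0,0,1]])
    p=cv2.undistortPoints(np.array([[uv]],float),K,i['D'])[0,0]
    E=i['extrinsics'];return E[:3,3],E[:3,:3]@np.array([p[0],-p[1],-1])
def onz(n,uv,z):
    o,d=ray(n,uv);return o+d*(z-o[2])/d[2]
def proj(n,P):
    i=imaging.camera_info(n);K=np.array([[i['fx'],0,i['cx']],[0,i['fy'],i['cy']],[0,0,1]])
    E=i['extrinsics'];q=(np.asarray(P)-E[:3,3])@E[:3,:3]*[1,-1,-1]
    return cv2.projectPoints(q.reshape(-1,1,3),np.zeros(3),np.zeros(3),K,i['D'])[0][:,0]
E
python3 - <<'E'
from h import *
T={'+x':[(432,62),(360,142)],'+y':[(183,205),(145,295)],'-x':[(365,467),(283,515)],'-y':[(505,318),(605,345)]}
S={'+y':[(152,68),(258,60)],'+x':[(438,130),(548,140)],'-y':[(400,332),(460,412)],'-x':[(57,265),(163,300)]}
for z in(.19,.203,):
  C=[]
  for k in T:
    for n,D,s,o in(('top',T,5.4,(290,160)),('side',S,4.2,(260,190))):
      # cv2.resize pixel-centre shift
      a,b=[onz(n,((p[0]+.5)/s-.5+o[0],(p[1]+.5)/s-.5+o[1]),z)[:2] for p in D[k]]
      c=(a+b)/2;d=b-a;print(z,k,n,c.round(4),'len',np.hypot(*d).round(4),'ang',np.degrees(np.arctan2(d[1],d[0])).round(1)%180)
for nm,p,z in(('bottle',(281,206),.12),('jar',(431,247),.085)): print(nm,onz('top',p,z))
s=arm.read_state();print(R.from_quat(np.roll(s['tcp_rot'],-1)).as_matrix().round(3))
E
```

```text
0.19 +x top [ 0.6653 -0.1057] len 0.0603 ang 138.4
0.19 +x side [ 0.6789 -0.0969] len 0.0576 ang 136.8
0.19 +y top [0.5819 0.0219] len 0.0536 ang 157.6
0.19 +y side [0.589  0.0342] len 0.0585 ang 150.1
0.19 -x top [ 0.4513 -0.0664] len 0.052 ang 120.6
0.19 -x side [ 0.4561 -0.058 ] len 0.0565 ang 120.9
0.19 -y top [ 0.5396 -0.1937] len 0.0575 ang 75.6
0.19 -y side [ 0.5465 -0.1905] len 0.0519 ang 80.0
0.203 +x top [ 0.6634 -0.1038] len 0.0598 ang 138.4
0.203 +x side [ 0.6688 -0.1047] len 0.0566 ang 136.8
0.203 +y top [0.5808 0.0227] len 0.0532 ang 157.6
0.203 +y side [0.5804 0.0242] len 0.0575 ang 150.1
0.203 -x top [ 0.4513 -0.0648] len 0.0515 ang 120.6
0.203 -x side [ 0.4497 -0.0664] len 0.0555 ang 120.9
0.203 -y top [ 0.5388 -0.1911] len 0.057 ang 75.6
0.203 -y side [ 0.5386 -0.1967] len 0.051 ang 80.0
bottle [0.58624956 0.13733887 0.12      ]
jar [ 0.46450971 -0.33973705  0.085     ]
[[ 0.962  0.274 -0.001]
 [ 0.274 -0.962  0.002]
 [-0.    -0.002 -1.   ]]
```

```bash
cat > ov.py <<'E'
from h import *
import sys
def draw(n,img,c,yaw,angs,off,s,zb=.161):
    h=70 if n=='side' else 60
    a=cv2.resize(img,None,fx=s,fy=s,interpolation=cv2.INTER_CUBIC)
    ctr=(np.array(off))
    def px(P): return np.round((proj(n,P)+.5)*s-.5).astype(int)
    for k in range(4):
        t=np.radians(yaw+90*k);p=np.array([c[0]+.11*np.cos(t),c[1]+.11*np.sin(t)])
        th=np.radians(angs[k]);u=np.array([np.cos(th),np.sin(th)]);v=np.array([-u[1],u[0]])
        q=[np.r_[p+i*.03*u+j*.006*v,zb+.042] for i,j in((1,1),(1,-1),(-1,-1),(-1,1))]
        cv2.polylines(a,[px(q)],1,(0,255,0),1)
        f=[np.r_[p+.018*np.array([np.cos(w),np.sin(w)]),zb+.007] for w in np.linspace(0,6.28,30)]
        cv2.polylines(a,[px(f)],1,(0,0,255),1)
    g=[np.r_[c[0]+.1*np.cos(w),c[1]+.1*np.sin(w),.158] for w in np.linspace(0,6.28,60)]
    cv2.polylines(a,[px(g)],1,(255,0,0),1)
    x,y,w,hh=[int(q*s) for q in off];return a[y:y+hh,x:x+w]
if __name__=='__main__':
    c=(float(sys.argv[1]),float(sys.argv[2]));yaw=float(sys.argv[3]);an=[float(q) for q in sys.argv[4:8]];tag=sys.argv[8]
    A=draw('top',cv2.imread('pics/top0.png'),c,yaw,an,(305,165,105,100),5)
    B=draw('side',cv2.imread('pics/side0.png'),c,yaw,an,(265,195,135,125),4)
    B=cv2.resize(B,None,fx=.5,fy=.5) if 0 else B
    cv2.imwrite(f'pics/ovt{tag}.png',A);cv2.imwrite(f'pics/ovs{tag}.png',B)
E
python3 ov.py .559 -.085 -10.5 137.6 154 120.7 78 1
```

```text
(no output)
```

View pics/ovt1.png

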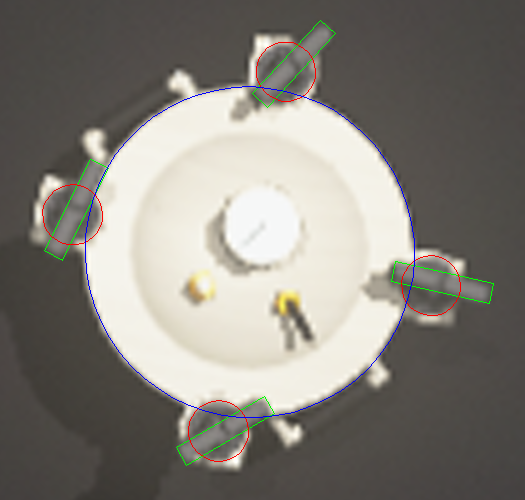

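View pics/ovs1.png

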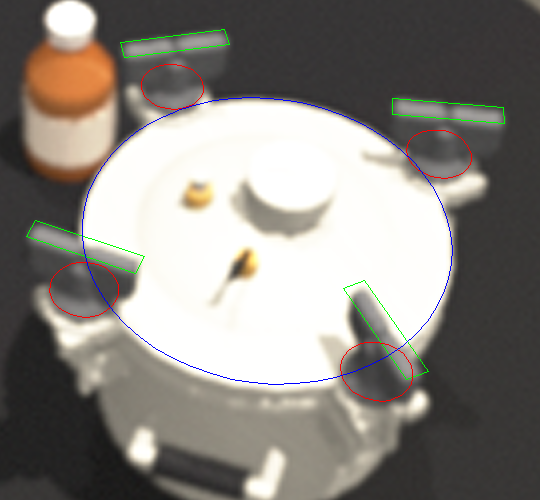

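```bash
cat > plan.py <<'E'
from h import *
import sys
s=arm.read_state();x=[float(v) for v in sys.argv[1:5]]
M=R.from_quat(np.roll(s['tcp_rot'],-1)).as_matrix()
d=M.T@(np.array(x[:3])-s['tcp_pos'])/.2
t=np.radians(x[3]);X=np.array([np.cos(t),np.sin(t),0]);Z=np.array([0,0,-1.]);Tm=np.c_[X,np.cross(Z,X),Z]
r=R.from_matrix(M.T@Tm).as_rotvec()/np.pi
print('shift',d.round(4).tolist(),'turn',r.round(4).tolist())
E
cat > st.py <<'E'
from h import *
s=arm.read_state();M=R.from_quat(np.roll(s['tcp_rot'],-1)).as_matrix()
print('t%.2f'%s['time'],'tcp',(s['tcp_pos']*1000).round(1),'yaw%.1f'%np.degrees(np.arctan2(M[1,0],M[0,0])),'tilt',np.degrees(M[:2,2]).round(2),'F',s['contact_force'].round(1),'Ftool',(M.T@s['contact_force']).round(1),'Mz %.3f'%s['ft_torque'][2],'w%.1fmm'%(85*s['grip_width']),'j7 %.2f'%s['joint_pos'][6],'j',s['joint_pos'].round(2))
E
python3 plan.py .667 -.105 .26 137.6
```

```text
shift [3.0635, -1.7027, -0.2698] turn [-0.0004, -0.0005, -0.676]
```

```bash
python3 -m pendant '[[0.06,[1,-0.55,-0.27],[0,0,-0.22]],[0.06,[1,-0.55,-0.27],[0,0,-0.22]],[0.06,[1,-0.55,-0.27],[0,0,-0.22]],[0.06,[1,-0.55,-0.27],[0,0,-0.22]]]'; python3 st.py;python3 plan.py .667 -.105 .26 137.6
```

```text
time: 0.6
tcp_pos: [0.3354, -0.4374, 0.2602]
tcp_rot: [-0.001, 0.883, 0.469, 0.001]
contact_force: [0.9, -1.4, 0.4]
grip_width: 0.53
t0.60 tcp [ 335.4 -437.4  260.2] yaw55.9 tilt [0.01 0.13] F [ 0.9 -1.4  0.4] Ftool [-0.7  1.5 -0.4] Mz 0.008 w45.1mm j7 -0.02 j [ 1.08  0.55 -0.41  1.71  0.26  0.94 -0.02]
shift [2.3055, 0.4425, 0.005] turn [0.0002, -0.0008, -0.4537]
```

```bash
python3 -m pendant '[[0.06,[1,0.19,0],[0,0,-0.2]],[0.06,[1,0.19,0],[0,0,-0.2]],[0.06,[1,0.19,0],[0,0,-0.2]],[0.06,[1,0.19,0],[0,0,-0.2]]]'>/dev/null; python3 st.py;python3 plan.py .667 -.105 .26 137.6
```

```text
t1.10 tcp [ 482.  -288.2  260.6] yaw92.5 tilt [0.12 0.29] F [-0.2 -1.2 -0.6] Ftool [-1.2 -0.3  0.6] Mz -0.003 w44.9mm j7 0.14 j [ 0.81  0.59 -0.58  1.68  0.37  0.99  0.14]
shift [0.8744, 0.9646, 0.0097] turn [0.0013, -0.0012, -0.2504]
```

```bash
python3 -m pendant '[[0.06,[0.65,0.9,0],[0,0,-0.2]],[0.06,[0.65,0.9,0],[0,0,-0.2]],[0.06,[0.65,0.9,0],[0,0,-0.2]],[0.06,[0.65,0.9,0],[0,0,-0.2]]]'>/dev/null; python3 st.py;python3 plan.py .667 -.105 .26 137.6
```

```text
t1.60 tcp [ 657.4 -148.6  261. ] yaw128.8 tilt [0.08 0.34] F [-0.2 -0.5  0.4] Ftool [-0.3 -0.5 -0.4] Mz 0.073 w44.9mm j7 0.44 j [ 0.49  0.78 -0.71  1.32  0.5   1.23  0.44]
shift [0.1399, 0.174, 0.0062] turn [0.0016, -0.0011, -0.049]
```

```bash
python3 -m pendant '[[0.06,[0.14,0.174,0],[0.0016,-0.001,-0.049]],[0.06,[0.14,0.174,0.0],[0.0016,-0.001,-0.049]],[0.06,[0.14,0.174,0.2],[0.0016,-0.001,-0.049]],[0.06,[0.14,0.174,0.2],[0.0016,-0.001,-0.049]]]'>/dev/null; python3 st.py;python3 plan.py .667 -.105 .173 137.6; python3 - <<'E'
from h import *
for n,o,s in(('top',(330,150,90,80),6),('side',(300,170,130,110),5)):
    im=imaging.snapshot(n);x,y,w,h=o
    cv2.imwrite(f'pics/a_{n}.png',cv2.resize(im[y:y+h,x:x+w],None,fx=s,fy=s,interpolation=cv2.INTER_CUBIC))
E
```

```text
t2.10 tcp [ 664.  -107.4  217.8] yaw137.5 tilt [-0.46 -0.1 ] F [-0.1 -0.6 -0. ] Ftool [-0.3 -0.5  0. ] Mz 0.022 w45.1mm j7 0.48 j [ 0.43  0.83 -0.72  1.37  0.56  1.16  0.48]
shift [-0.004, 0.0203, 0.2239] turn [-0.0022, -0.0015, -0.0007]
```

View pics/a_side.png

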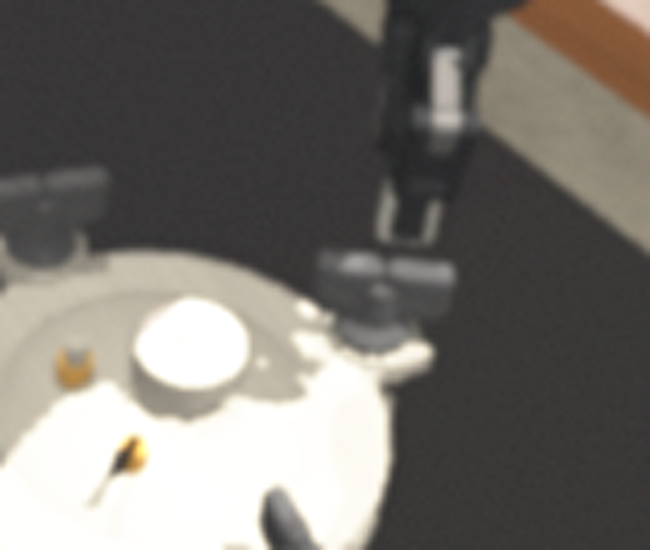

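```bash
python3 - <<'E'
from h import *
p=np.array([.664,-.1074]);y=np.array([.676,.737])
for d in(-.0225,.0225):
  for z in (.218,.225): print(d,z,((proj('side',[np.r_[p+d*y,z]])[0]-[300,170])*5).round())
E
```

```text
-0.0225 0.218 [388. 282.]
-0.0225 0.225 [390. 270.]
0.0225 0.218 [385. 206.]
0.0225 0.225 [387. 195.]
```

View pics/a_top.png

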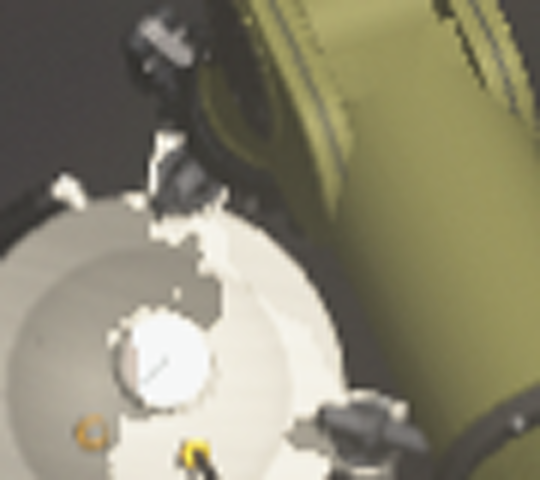

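```bash
python3 st.py; python3 - <<'E'
from h import *
im=imaging.snapshot('side');x,y,w,h=340,180,80,70
a=cv2.resize(im[y:y+h,x:x+w],None,fx=8,fy=8,interpolation=cv2.INTER_CUBIC)
a=(255*(a/255.)**.45).astype('uint8')
s=arm.read_state();p=s['tcp_pos'];M=R.from_quat(np.roll(s['tcp_rot'],-1)).as_matrix()
for k,col in((0,(0,0,255)),(-.0225,(0,255,0)),(.0225,(255,0,0))):
    for b in(0,-.02):
        q=(proj('side',[p+M@[0,k,b]])[0]-[x,y])*8
        cv2.circle(a,tuple(int(v) for v in q),4,col,-1)
cv2.imwrite('pics/b.png',a)
E
python3 st.py
```

```text
t2.20 tcp [ 666.8 -106.1  221.6] yaw137.5 tilt [-0.03 -0.02] F [0.4 0.5 0.3] Ftool [ 0.   0.6 -0.3] Mz -0.008 w45.1mm j7 0.48 j [ 0.43  0.82 -0.72  1.36  0.56  1.16  0.48]
t2.25 tcp [ 667.5 -105.6  222.4] yaw137.5 tilt [0.08 0.  ] F [ 0.1 -0.3  0.4] Ftool [-0.2 -0.1 -0.4] Mz 0.027 w45.1mm j7 0.48 j [ 0.43  0.82 -0.73  1.36  0.56  1.16  0.48]
```

View pics/b.png

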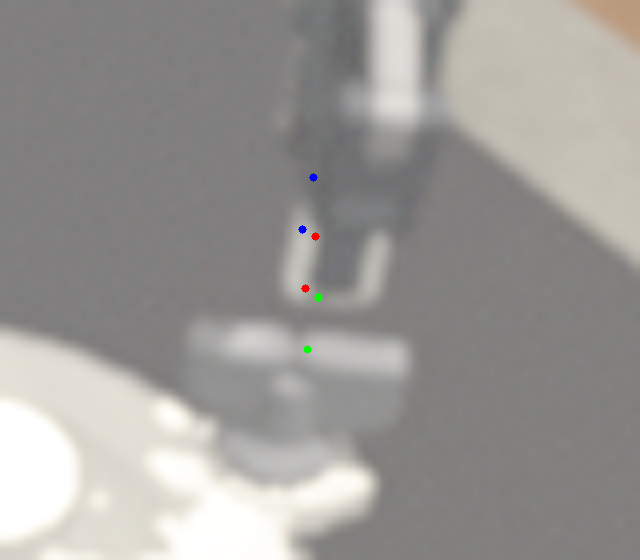

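```bash
python3 - <<'E'
from h import *
for n,(x,y,w,h) in(('top',(310,90,160,120)),('side',(260,60,220,165))):
    im=imaging.snapshot(n);s=800//w
    a=cv2.resize(im[y:y+h,x:x+w],None,fx=s,fy=s,interpolation=cv2.INTER_CUBIC)
    a=(255*(a/255.)**.5).astype('uint8')
    st=arm.read_state();p=st['tcp_pos'];M=R.from_quat(np.roll(st['tcp_rot'],-1)).as_matrix()
    for b,col in((0,(0,0,255)),(-.073,(0,255,0)),(-.16,(255,0,0))):
        q=(proj(n,[p+M@[0,0,b]])[0]-[x,y])*s
        cv2.circle(a,tuple(int(v) for v in q),4,col,-1)
    cv2.imwrite(f'pics/c_{n}.png',a)
E
python3 st.py
```

```text
t2.35 tcp [ 667.8 -105.1  222.9] yaw137.5 tilt [0.14 0.01] F [ 0.5 -0.2  0.5] Ftool [-0.5  0.2 -0.5] Mz 0.023 w45.3mm j7 0.48 j [ 0.43  0.82 -0.73  1.36  0.56  1.16  0.48]
```

View pics/c_top.png

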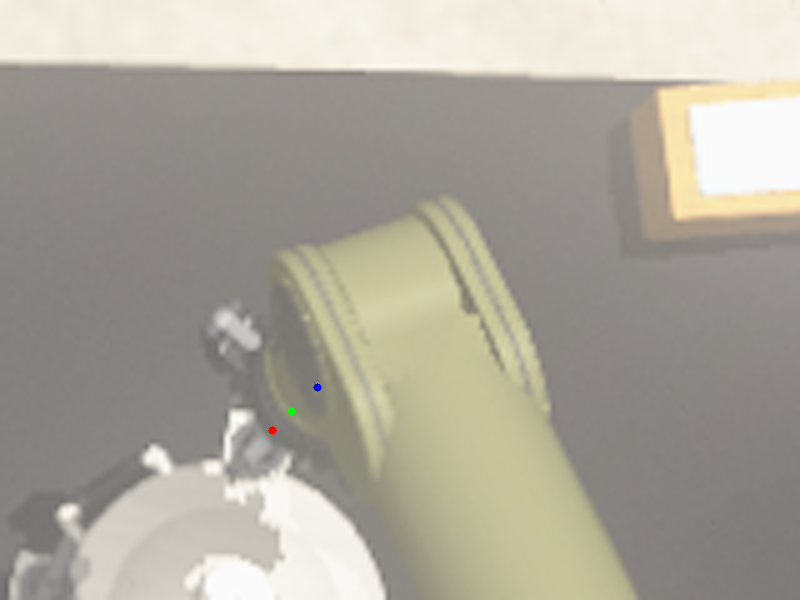

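View pics/c_side.png

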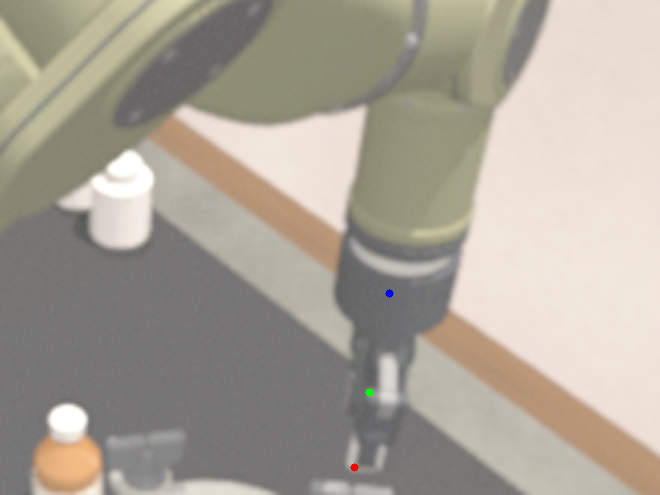

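```bash
python3 - <<'E'
from h import *
n='top';im=cv2.imread('pics/top0.png');x,y,w,h=460,320,100,80;s=8
a=cv2.resize(im[y:y+h,x:x+w],None,fx=s,fy=s,interpolation=cv2.INTER_CUBIC)
a=(255*(a/255.)**.5).astype('uint8')
p=np.array([0.17114875, -0.60040084,  0.2054471 ]);M=R.from_quat([9.90361955e-01,  1.38500303e-01, -1.99161725e-04,-9.08365785e-04]).as_matrix()
for v,col in(((0,0,0),(0,0,255)),((0,-.0425,-.013),(0,255,0)),((0,.0425,-.013),(255,0,0)),((0,-.057,-.013),(0,255,255)),((0,.057,-.013),(255,0,255)),((0,0,-.073),(255,255,255))):
    q=(proj(n,[p+M@v])[0]-[x,y])*s
    cv2.circle(a,tuple(int(t) for t in q),4,col,-1)
cv2.imwrite('pics/d.png',a)
E
```

```text
(no output)
```

View pics/d.png

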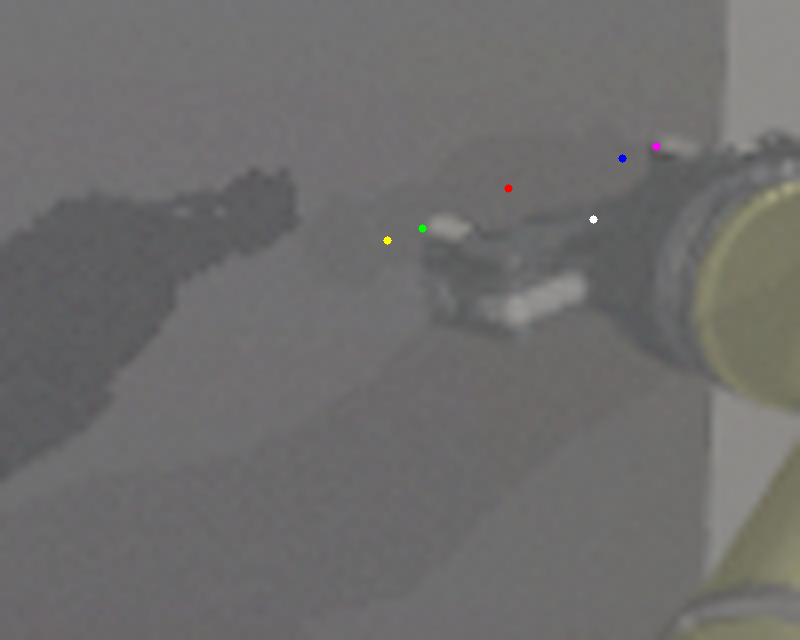

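```bash
python3 -m pendant '[[-1,[0,0,0],[0,0,0]],[-1,[0,0,0],[0,0,0]],[-1,[0,0,0],[0,0,0]]]' 60 >/dev/null; python3 st.py;  python3 - <<'E'
from h import *
n='side';s=8
im=imaging.snapshot('side');x,y,w,h=340,180,80,70
a=cv2.resize(im[y:y+h,x:x+w],None,fx=8,fy=8,interpolation=cv2.INTER_CUBIC)
a=(255*(a/255.)**.45).astype('uint8')
st=arm.read_state();p=st['tcp_pos'];M=R.from_quat(np.roll(st['tcp_rot'],-1)).as_matrix()
for b,col in((0,(0,0,255)),(-.02,(0,255,0)),(-.04,(255,0,0))):
        q=(proj(n,[p+M@[0,0,b]])[0]-[x,y])*s
        cv2.circle(a,tuple(int(v) for v in q),4,col,-1)
cv2.imwrite(f'pics/e.png',a)
E
```

```text
t2.73 tcp [ 667.9 -105.1  223.1] yaw137.5 tilt [0.16 0.01] F [-0.3 -0.2  0. ] Ftool [ 0.1 -0.4 -0. ] Mz -0.022 w0.1mm j7 0.48 j [ 0.43  0.82 -0.73  1.36  0.56  1.16  0.48]
```

View pics/e.png

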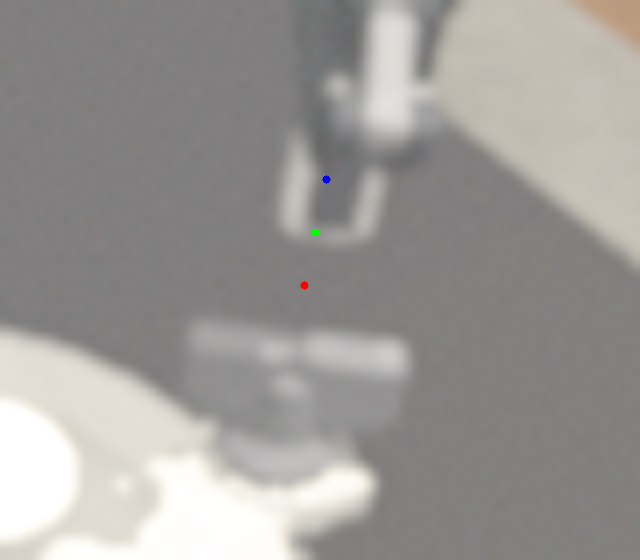

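```bash
python3 -m pendant '[[0.06,[0,0,0],[0,0,0]],[0.06,[0,0,0],[0,0,0]],[0.06,[0,0,0.12],[0,0,0]],[0.06,[0,0,0.25],[0,0,0]],[0.06,[0,0,0.25],[0,0,0]]]' 100 >/dev/null; python3 st.py;  python3 - <<'E'
from h import *
n='side';s=8
im=imaging.snapshot('side');x,y,w,h=340,180,80,70
a=cv2.resize(im[y:y+h,x:x+w],None,fx=8,fy=8,interpolation=cv2.INTER_CUBIC)
a=(255*(a/255.)**.45).astype('uint8')
cv2.imwrite(f'pics/f.png',a)
E
python3 st.py
```

```text
t3.40 tcp [ 666.3 -105.5  170.9] yaw137.6 tilt [-0.12 -0.  ] F [-0.5 -0.2  0.1] Ftool [ 0.2 -0.5 -0.1] Mz -0.044 w45.3mm j7 0.44 j [ 0.43  0.87 -0.7   1.42  0.6   1.07  0.44]
t3.45 tcp [ 667.6 -105.1  172.6] yaw137.5 tilt [0.06 0.02] F [0.6 0.4 0.3] Ftool [-0.2  0.8 -0.3] Mz 0.010 w45.3mm j7 0.44 j [ 0.43  0.87 -0.7   1.42  0.6   1.07  0.44]
```

View pics/f.png

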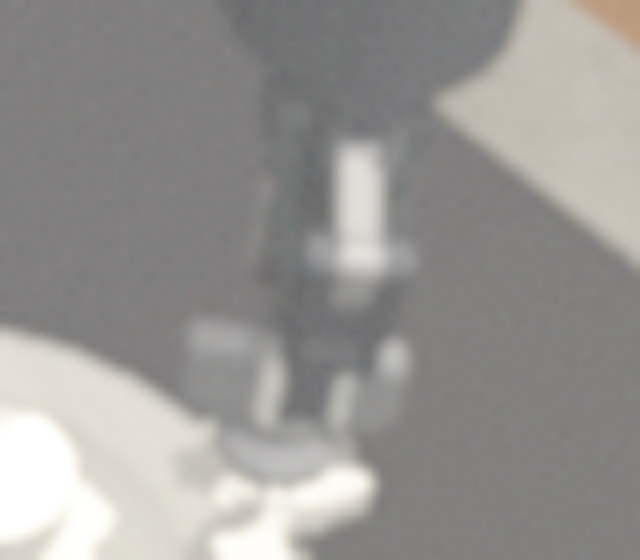

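The near finger, at about (305,400) in the crop, straddles the bar with its tips just above the flange and is centred on the bar. I'll close the gripper.

```bash
python3 -m pendant '[[-1,[0,0,0],[0,0,0]],[-1,[0,0,0],[0,0,0]],[-1,[0,0,0],[0,0,0]]]' 100 >/dev/null; python3 st.py; python3 -m pendant '[[-1,[0,0,0.0006],[0,0,0.03]],[-1,[0,0,0.0012],[0,0,0.06]]]'>/dev/null; python3 st.py
```

```text
t3.83 tcp [ 666.9 -107.1  174.3] yaw137.5 tilt [ 0.02 -0.17] F [-4.  -2.7  6.6] Ftool [ 1.2 -4.7 -6.6] Mz 0.016 w7.4mm j7 0.44 j [ 0.43  0.87 -0.7   1.42  0.6   1.07  0.44]
t4.08 tcp [ 666.6 -107.3  174.2] yaw126.5 tilt [-0.   -0.19] F [-0.5 -0.3 -3.3] Ftool [ 0.  -0.6  3.3] Mz 0.078 w7.5mm j7 0.28 j [ 0.41  0.86 -0.65  1.42  0.56  1.06  0.28]
```

```bash
cat > t.py <<'E'
from h import *
import sys
n=int(sys.argv[1]) if len(sys.argv)>1 else 3
L=[]
for i in range(n):
    s=arm.read_state();L.append(np.r_[s['ft_torque'][2],s['joint_efforts'][6],s['contact_force']])
    if i<n-1: imaging.snapshot('top')
L=np.array(L);M=R.from_quat(np.roll(s['tcp_rot'],-1)).as_matrix()
print('t%.2f yaw%.1f tcp'%(s['time'],np.degrees(np.arctan2(M[1,0],M[0,0]))),(s['tcp_pos']*1000).round(1),'Mz',L[:,0].round(3),'mean %.3f'%L[:,0].mean(),'e7',L[:,1].round(3),'F',L[:,2:].mean(0).round(1),'w%.1f'%(85*s['grip_width']))
E
python3 t.py 4
```

```text
t4.22 yaw126.7 tcp [ 666.6 -107.3  174.2] Mz [ 0.078 -0.057 -0.04  -0.055] mean -0.019 e7 [ 0.637 -0.017 -0.412 -0.124] F [-1.  -0.3 -2.7] w7.0
```

```bash
cat > q.py <<'E'
from h import *
s=arm.read_state();M=R.from_quat(np.roll(s['tcp_rot'],-1)).as_matrix()
print('t%.2f yaw%.1f'%(s['time'],np.degrees(np.arctan2(M[1,0],M[0,0]))),'tcp',(s['tcp_pos']*1000).round(1),'Mz %.3f e7 %.3f v7 %.2f'%(s['ft_torque'][2],s['joint_efforts'][6],s['joint_velocities'][6]),'F',s['contact_force'].round(1),'w%.1f j7 %.2f'%(85*s['grip_width'],s['joint_pos'][6]))
E
for i in 1; do python3 -m pendant '[[-1,[0,0,0.0003],[0,0,0.015]],[-1,[0,0,0.0006],[0,0,0.03]]]'>/dev/null; python3 q.py;python3 -m pendant '[[-1,[0,0,0.0003],[0,0,0.015]],[-1,[0,0,0.0006],[0,0,0.03]]]'>/dev/null; python3 q.py; python3 -m pendant '[[-1,[0,0,0.0003],[0,0,0.015]],[-1,[0,0,0.0006],[0,0,0.03]]]'>/dev/null; python3 q.py; done
```

```text
t4.47 yaw121.4 tcp [ 666.5 -107.4  174.1] Mz 0.034 e7 0.303 v7 -0.32 F [-0.5  0.  -3. ] w7.6 j7 0.20
t4.72 yaw116.0 tcp [ 666.4 -107.4  174. ] Mz 0.021 e7 0.298 v7 -0.32 F [-0.4 -1.4 -2.5] w7.3 j7 0.12
t4.97 yaw110.6 tcp [ 666.3 -107.5  173.9] Mz -0.016 e7 0.297 v7 -0.32 F [-0.3 -0.6 -3.3] w7.6 j7 0.05
```

```bash
python3 -m pendant '[[-1,[0,0,0.0003],[0,0,0.015]],[-1,[0,0,0.0006],[0,0,0.03]]]'>/dev/null; python3 q.py;python3 -m pendant '[[-1,[0,0,0.0003],[0,0,0.015]],[-1,[0,0,0.0006],[0,0,0.03]]]'>/dev/null; python3 q.py
```

```text
t5.22 yaw105.3 tcp [ 666.2 -107.5  173.7] Mz 0.045 e7 0.296 v7 -0.32 F [-0.2 -0.7 -2.2] w7.3 j7 -0.03
t5.47 yaw99.9 tcp [ 666.  -107.6  173.6] Mz 0.001 e7 0.295 v7 -0.31 F [ 0.3 -1.2 -2. ] w7.2 j7 -0.11
```

```bash
python3 -m pendant '[[-1,[0,0,0.0003],[0,0,0.015]],[-1,[0,0,0.0006],[0,0,0.03]]]'>/dev/null; python3 q.py;python3 -m pendant '[[-1,[0,0,0.0003],[0,0,0.015]],[-1,[0,0,0.0006],[0,0,0.03]]]'>/dev/null; python3 q.py
```

```text
t5.72 yaw94.5 tcp [ 665.9 -107.5  173.5] Mz -0.038 e7 0.294 v7 -0.31 F [-0.4 -0.5 -2.5] w7.5 j7 -0.19
t5.97 yaw89.2 tcp [ 665.9 -107.6  173.4] Mz 0.031 e7 0.293 v7 -0.31 F [ 0.3 -0.7 -2.6] w7.2 j7 -0.27
```

```bash
python3 -m pendant '[[-1,[0,0,0.0003],[0,0,0.015]],[-1,[0,0,0.0006],[0,0,0.03]]]'>/dev/null; python3 q.py; python3 - <<'E'
from h import *
im=imaging.snapshot('side');x,y,w,h=340,180,80,70
a=cv2.resize(im[y:y+h,x:x+w],None,fx=8,fy=8,interpolation=cv2.INTER_CUBIC)
a=(255*(a/255.)**.45).astype('uint8')
cv2.imwrite(f'pics/g.png',a)
E
python3 q.py
```

```text
t6.22 yaw83.8 tcp [ 665.7 -107.6  173.2] Mz 0.057 e7 0.292 v7 -0.31 F [-0.2 -0.3 -2.5] w7.3 j7 -0.35
t6.28 yaw83.7 tcp [ 665.7 -107.6  173.3] Mz -0.038 e7 -0.013 v7 0.06 F [-0.2  1.4 -2. ] w7.3 j7 -0.35
```

View pics/g.png

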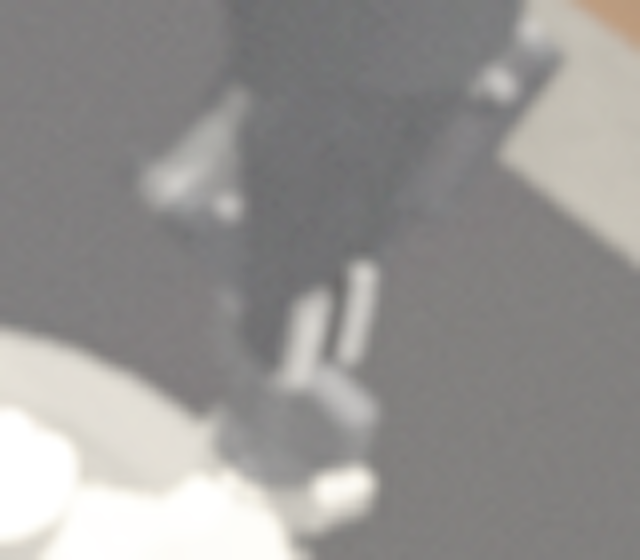

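```bash
python3 -m pendant '[[-1,[0,0,0.0003],[0,0,0.015]],[-1,[0,0,0.0006],[0,0,0.03]]]'>/dev/null; python3 q.py;
```

```text
t6.53 yaw78.4 tcp [ 665.6 -107.6  173.1] Mz 0.033 e7 0.289 v7 -0.31 F [-0.3 -0.5 -3. ] w7.6 j7 -0.42
```

```bash
python3 -m pendant '[[-1,[0,0,0.0003],[0,0,0.015]],[-1,[0,0,0.0006],[0,0,0.03]]]'>/dev/null; python3 q.py;
```

```text
t6.78 yaw73.0 tcp [ 665.5 -107.5  173. ] Mz -0.001 e7 0.290 v7 -0.31 F [-0.4 -0.6 -3. ] w7.5 j7 -0.50
```

```bash
python3 -m pendant '[[-1,[0,0,0.0003],[0,0,0.015]],[-1,[0,0,0.0006],[0,0,0.03]]]'>/dev/null; python3 q.py;
```

```text
t7.03 yaw67.7 tcp [ 665.4 -107.5  172.9] Mz 0.017 e7 0.289 v7 -0.31 F [-0.1 -0.4 -2.9] w7.5 j7 -0.58
```

```bash
python3 - <<'E'
from h import *
P=[]
for n,(x,y,w,h) in(('side',(340,190,60,60)),('top',(335,150,60,60))):
    im=imaging.snapshot(n)
    a=cv2.resize(im[y:y+h,x:x+w],None,fx=6.6,fy=6.6,interpolation=cv2.INTER_CUBIC)
    P.append((255*(a/255.)**.45).astype('uint8'))
cv2.imwrite(f'pics/h2.png',np.hstack(P))
E
python3 q.py
```

```text
t7.12 yaw67.7 tcp [ 665.4 -107.5  172.9] Mz -0.035 e7 -0.174 v7 0.02 F [-0.8 -1.5 -2.3] w7.2 j7 -0.58
```

View pics/h2.png

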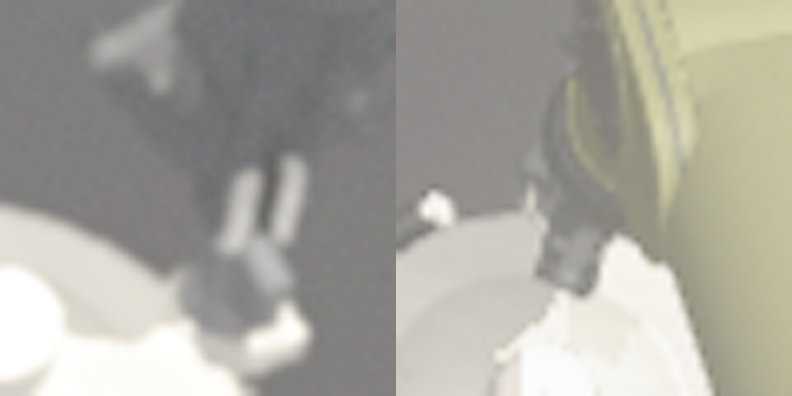

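```bash
python3 - <<'E'
from h import *
for a in(60,68,80,95):
    t=np.radians(a);u=np.array([np.cos(t),np.sin(t)]);v=np.array([-u[1],u[0]])
    c=np.array([.6655,-.1075]);o=[]
    for n,of in(('side',(340,190)),('top',(335,150))):
        for k in(-1,1):
            q=(proj(n,[np.r_[c-.03*u+k*.006*v,.202]])[0]-of)*6.6;o.append(q.round().tolist())
    print(a,o)
E
```

```text
60 [[283.0, 287.0], [247.0, 290.0], [257.0, 206.0], [243.0, 229.0]]
68 [[295.0, 284.0], [260.0, 290.0], [259.0, 197.0], [249.0, 222.0]]
80 [[310.0, 276.0], [279.0, 288.0], [260.0, 183.0], [256.0, 209.0]]
95 [[325.0, 263.0], [301.0, 281.0], [257.0, 166.0], [260.0, 192.0]]
```

```bash
python3 -m pendant '[[-1,[0,0,0.0003],[0,0,0.015]],[-1,[0,0,0.0006],[0,0,0.03]]]'>/dev/null; python3 q.py;
```

```text
t7.38 yaw62.2 tcp [ 665.3 -107.4  172.8] Mz 0.028 e7 0.295 v7 -0.31 F [-0.3 -0.9 -2. ] w7.8 j7 -0.66
```

```bash
python3 -m pendant '[[-1,[0,0,0.0003],[0,0,0.015]]]'>/dev/null; python3 q.py;python3 -m pendant '[[-1,[0,0,0.0003],[0,0,0.015]]]'>/dev/null; python3 q.py;
```

```text
t7.50 yaw59.4 tcp [ 665.3 -107.4  172.7] Mz 0.037 e7 0.292 v7 -0.31 F [ 0.1 -0.1 -1.9] w7.4 j7 -0.69
t7.62 yaw56.7 tcp [ 665.2 -107.4  172.7] Mz 0.083 e7 0.282 v7 -0.31 F [ 0.2  0.  -3.2] w7.1 j7 -0.73
```

```bash
python3 -m pendant '[[-1,[0,0,0.0002],[0,0,0.01]]]'>/dev/null; python3 q.py;python3 -m pendant '[[-1,[0,0,0.0002],[0,0,0.01]]]'>/dev/null; python3 q.py;
```

```text
t7.75 yaw54.8 tcp [ 665.1 -107.3  172.6] Mz 0.062 e7 0.130 v7 -0.21 F [-0.  -1.3 -2.5] w7.3 j7 -0.76
t7.88 yaw52.9 tcp [ 665.2 -107.3  172.6] Mz 0.061 e7 0.165 v7 -0.21 F [-0.9 -1.4 -2.8] w7.4 j7 -0.79
```

```bash
python3 -m pendant '[[-1,[0,0,0.0003],[0,0,0.015]]]'>/dev/null; python3 q.py
```

```text
t8.00 yaw50.1 tcp [ 665.1 -107.2  172.6] Mz 0.115 e7 0.291 v7 -0.32 F [-0.4 -0.9 -1.8] w7.2 j7 -0.83
```

```bash
python3 -m pendant '[[0.06,[0,0,0],[0,0,0]],[0.06,[0,0,0],[0,0,0]],[0.06,[0,0,-0.2],[0,0,0]],[0.06,[0,0,-0.34],[0,0,0]]]' >/dev/null; python3 st.py; python3 plan.py .4495 -.067 .24 120.7
```

```text
t8.50 tcp [ 666.2 -106.7  242.6] yaw50.1 tilt [-0.04 -0.14] F [ 0.9 -0.1  0.6] Ftool [ 0.5  0.7 -0.6] Mz -0.027 w45.3mm j7 -0.80 j [ 0.25  0.74 -0.32  1.35  0.24  1.1  -0.8 ]
shift [-0.5425, -0.9588, 0.0131] turn [-0.0002, 0.0009, -0.3921]
```

```bash
python3 -m pendant '[[0.06,[-0.54,-0.96,0],[0,0,-0.392]],[0.06,[-0.5425,-0.959,0],[0,0,-0.392]],[0.06,[-0.5425,-0.959,0],[0,0,-0.392]],[0.06,[-0.5425,-0.959,0],[0,0,-0.392]],[0.06,[-0.5425,-0.959,0],[0,0,-0.392]],[0.06,[-0.5425,-0.959,0],[0,0,-0.392]],[0.06,[-0.5425,-0.959,0],[0,0,-0.392]],[0.06,[-0.5425,-0.959,0.07],[0,0,-0.392]]]' >/dev/null; python3 st.py; python3 plan.py .4495 -.067 .1735 120.7;python3 - <<'E'
from h import *
P=[]
for n,(x,y,w,h) in(('side',(250,220,70,70)),('top',(320,205,70,70))):
    im=imaging.snapshot(n)
    a=cv2.resize(im[y:y+h,x:x+w],None,fx=5.7,fy=5.7,interpolation=cv2.INTER_CUBIC)
    P.append((255*(a/255.)**.45).astype('uint8'))
cv2.imwrite(f'pics/i.png',np.hstack(P))
E
```

```text
t9.50 tcp [450.9 -66.9 229.2] yaw120.6 tilt [ 0.18 -0.13] F [-0.2  0.3 -0. ] Ftool [0.3 0.  0. ] Mz 0.005 w45.1mm j7 0.07 j [ 0.51  0.5  -0.7   2.01  0.46  0.78  0.07]
shift [0.0042, -0.0065, 0.2786] turn [0.0005, 0.0012, -0.0006]
```

View pics/i.png

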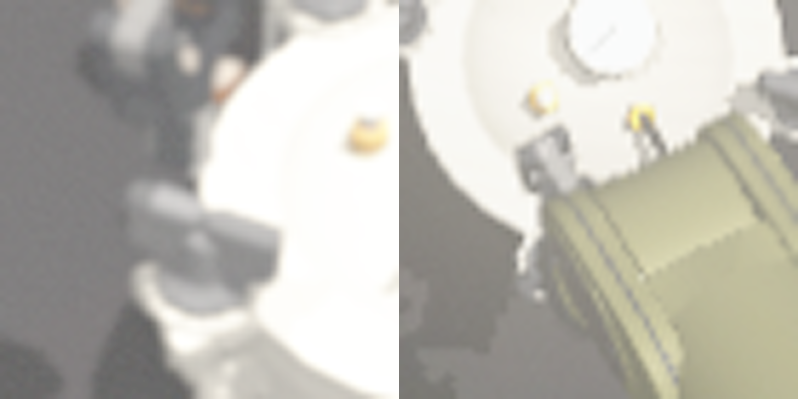

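```bash
python3 - <<'E'
from h import *
st=arm.read_state();p=st['tcp_pos'];M=R.from_quat(np.roll(st['tcp_rot'],-1)).as_matrix();print(p)
n='side';x,y,w,h=240,190,80,80;s=7
im=imaging.snapshot(n)
a=cv2.resize(im[y:y+h,x:x+w],None,fx=s,fy=s,interpolation=cv2.INTER_CUBIC)
a=(255*(a/255.)**.45).astype('uint8')
for v,col in(((0,0,-.005),(0,0,255)),((0,-.0225,-.005),(0,255,0)),((0,.0225,-.005),(255,0,0)),((.011,-.03,-.005),(0,255,255)),((-.011,-.03,-.005),(0,255,255)),((0,0,-.073),(255,255,255))):
    q=(proj(n,[p+M@v])[0]-[x,y])*s
    cv2.circle(a,tuple(int(t) for t in q),3,col,-1)
cv2.imwrite('pics/j.png',a)
E
```

```text
[ 0.4485413  -0.06720837  0.22738439]
```

View pics/j.png

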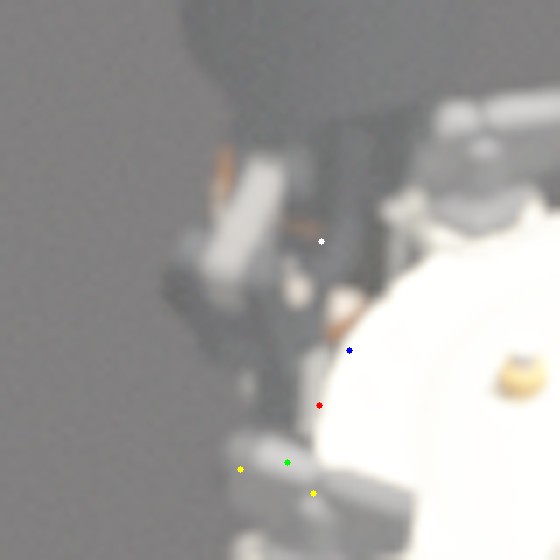

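```bash
python3 plan.py .4495 -.067 .1735 120.7; python3 -m pendant '[[0.06,[0,0,0.15],[0,0,0]],[0.06,[0.003,0,0.27],[0,0,0]],[0.06,[0.003,0,0.27],[0,0,0]],[-1,[0.003,0,0.27],[0,0,0]],[-1,[0.003,0,0.27],[0,0,0]],[-1,[0.003,0,0.27],[0,0,0]]]' >/dev/null; python3 st.py
```

```text
shift [-0.001, 0.0039, 0.2718] turn [-0.0011, 0.0003, -0.0005]
t10.40 tcp [449.8 -66.3 175.1] yaw120.6 tilt [ 0.06 -0.14] F [0.9 1.1 5.3] Ftool [ 0.5  1.3 -5.3] Mz 0.014 w7.0mm j7 -0.03 j [ 0.44  0.58 -0.62  2.08  0.57  0.65 -0.03]
```

```bash
python3 -m pendant '[[-1,[0,0,0.0003],[0,0,0.015]],[-1,[0,0,0.0006],[0,0,0.03]]]'>/dev/null; python3 q.py;python3 -m pendant '[[-1,[0,0,0.0003],[0,0,0.015]],[-1,[0,0,0.0006],[0,0,0.03]]]'>/dev/null; python3 q.py; python3 -m pendant '[[-1,[0,0,0.0003],[0,0,0.015]],[-1,[0,0,0.0006],[0,0,0.03]]]'>/dev/null; python3 q.py
```

```text
t10.65 yaw115.0 tcp [449.8 -66.3 175.1] Mz 0.056 e7 0.275 v7 -0.28 F [-0.7  1.3 -0. ] w6.5 j7 -0.10
t10.90 yaw109.4 tcp [449.8 -66.4 175. ] Mz 0.062 e7 0.255 v7 -0.28 F [-0.9  0.6 -1.1] w6.9 j7 -0.18
t11.15 yaw103.8 tcp [449.7 -66.4 174.9] Mz 0.102 e7 0.253 v7 -0.28 F [ 0.3  1.1 -0.2] w6.7 j7 -0.25
```

```bash
python3 -m pendant '[[-1,[0,0,0.0003],[0,0,0.015]],[-1,[0,0,0.0006],[0,0,0.03]]]'>/dev/null; python3 q.py;python3 -m pendant '[[-1,[0,0,0.0003],[0,0,0.015]]]'>/dev/null; python3 q.py
```

```text
t11.40 yaw98.3 tcp [449.6 -66.3 174.8] Mz 0.031 e7 0.251 v7 -0.28 F [-0.3  0.8 -0.7] w7.1 j7 -0.32
t11.53 yaw95.4 tcp [449.6 -66.4 174.7] Mz 0.073 e7 0.285 v7 -0.30 F [ 0.6  0.4 -1.1] w6.1 j7 -0.36
```

```bash
python3 -m pendant '[[-1,[0,0,0.0003],[0,0,0.015]]]'>/dev/null; python3 q.py;python3 -m pendant '[[-1,[0,0,0.0003],[0,0,0.015]]]'>/dev/null; python3 q.py
```

```text
t11.65 yaw92.5 tcp [449.6 -66.4 174.6] Mz 0.094 e7 0.277 v7 -0.30 F [-0.1  0.6 -1. ] w6.8 j7 -0.40
t11.78 yaw89.6 tcp [449.6 -66.4 174.6] Mz 0.065 e7 0.276 v7 -0.29 F [ 0.5 -0.1 -0.7] w6.7 j7 -0.43
```

```bash
python3 -m pendant '[[-1,[0,0,0.0003],[0,0,0.015]]]'>/dev/null; python3 q.py;python3 -m pendant '[[-1,[0,0,0.0003],[0,0,0.015]]]'>/dev/null; python3 q.py
```

```text
t11.90 yaw86.7 tcp [449.6 -66.4 174.5] Mz -0.028 e7 0.275 v7 -0.29 F [-0.8 -0.5 -1.3] w6.8 j7 -0.47
t12.03 yaw83.8 tcp [449.5 -66.3 174.4] Mz 0.028 e7 0.274 v7 -0.29 F [ 0.   0.5 -1.7] w6.7 j7 -0.51
```

```bash
python3 -m pendant '[[-1,[0,0,0.0003],[0,0,0.015]]]'>/dev/null; python3 q.py;python3 -m pendant '[[-1,[0,0,0.0003],[0,0,0.015]]]'>/dev/null; python3 q.py
```

```text
t12.15 yaw80.9 tcp [449.5 -66.4 174.4] Mz 0.091 e7 0.273 v7 -0.29 F [ 1.   0.6 -0.8] w6.9 j7 -0.54
t12.28 yaw78.0 tcp [449.5 -66.4 174.3] Mz 0.005 e7 0.272 v7 -0.29 F [-0.7  0.  -1. ] w6.8 j7 -0.58
```

```bash
python3 -m pendant '[[-1,[0,0,0.0003],[0,0,0.015]]]'>/dev/null; python3 q.py;python3 -m pendant '[[-1,[0,0,0.0003],[0,0,0.015]]]'>/dev/null; python3 q.py
```

```text
t12.40 yaw75.1 tcp [449.5 -66.3 174.3] Mz 0.010 e7 0.270 v7 -0.29 F [-0.5  0.8 -1.4] w6.8 j7 -0.62
t12.53 yaw72.2 tcp [449.5 -66.3 174.2] Mz 0.017 e7 0.269 v7 -0.29 F [ 0.7  0.1 -1.1] w6.8 j7 -0.65
```

```bash
python3 -m pendant '[[-1,[0,0,0.0003],[0,0,0.015]]]'>/dev/null; python3 q.py;python3 -m pendant '[[-1,[0,0,0.0003],[0,0,0.015]]]'>/dev/null; python3 q.py
```

```text
t12.65 yaw69.3 tcp [449.5 -66.4 174.1] Mz 0.010 e7 0.268 v7 -0.29 F [ 0.9  0.4 -0.4] w7.1 j7 -0.69
t12.78 yaw66.5 tcp [449.4 -66.3 174.1] Mz 0.048 e7 0.267 v7 -0.29 F [ 0.4  0.7 -0.7] w6.4 j7 -0.73
```

```bash
python3 -m pendant '[[-1,[0,0,0.0003],[0,0,0.015]]]'>/dev/null; python3 q.py;python3 -m pendant '[[-1,[0,0,0.0003],[0,0,0.015]]]'>/dev/null; python3 q.py
```

```text
t12.90 yaw63.6 tcp [449.4 -66.3 174. ] Mz 0.072 e7 0.266 v7 -0.28 F [0.2 0.4 0. ] w6.8 j7 -0.76
t13.03 yaw60.7 tcp [449.4 -66.3 173.9] Mz 0.037 e7 0.265 v7 -0.29 F [ 0.3  0.6 -0.1] w6.7 j7 -0.80
```

```bash
python3 -m pendant '[[-1,[0,0,0.0003],[0,0,0.015]]]'>/dev/null; python3 q.py;python3 -m pendant '[[-1,[0,0,0.0003],[0,0,0.015]]]'>/dev/null; python3 q.py
```

```text
t13.15 yaw57.8 tcp [449.4 -66.3 173.9] Mz 0.023 e7 0.264 v7 -0.28 F [-0.1 -0.2 -0.7] w6.7 j7 -0.83
t13.28 yaw54.9 tcp [449.4 -66.3 173.8] Mz 0.060 e7 0.262 v7 -0.28 F [-0.9  1.5 -1.2] w7.0 j7 -0.87
```

```bash
python3 -m pendant '[[-1,[0,0,0.0003],[0,0,0.015]]]'>/dev/null; python3 q.py;python3 -m pendant '[[-1,[0,0,0.0003],[0,0,0.015]]]'>/dev/null; python3 q.py
```

```text
t13.40 yaw52.0 tcp [449.4 -66.3 173.8] Mz 0.043 e7 0.256 v7 -0.28 F [-0.2  0.3 -1. ] w6.8 j7 -0.91
t13.53 yaw49.1 tcp [449.3 -66.3 173.7] Mz 0.041 e7 0.247 v7 -0.28 F [-0.5  0.7 -0.2] w6.9 j7 -0.94
```

```bash
python3 -m pendant '[[-1,[0,0,0.0003],[0,0,0.015]]]'>/dev/null; python3 q.py;python3 -m pendant '[[-1,[0,0,0.0003],[0,0,0.015]]]'>/dev/null; python3 q.py
```

```text
t13.65 yaw46.2 tcp [449.3 -66.2 173.6] Mz 0.085 e7 0.237 v7 -0.28 F [-0.   0.6 -0.4] w6.7 j7 -0.98
t13.78 yaw43.3 tcp [449.3 -66.2 173.6] Mz 0.036 e7 0.225 v7 -0.28 F [0.4 0.2 0.4] w7.1 j7 -1.01
```

```bash
python3 -m pendant '[[-1,[0,0,0.0003],[0,0,0.015]]]'>/dev/null; python3 q.py; python3 -m pendant '[[0.06,[0,0,0],[0,0,0]],[0.06,[0,0,0],[0,0,0]],[0.06,[0,0,-0.2],[0,0,0]],[0.06,[0,0,-0.34],[0,0,0]]]' >/dev/null; python3 st.py; python3 plan.py .5785 .022 .24 153
```

```text
t13.90 yaw40.4 tcp [449.3 -66.2 173.5] Mz 0.090 e7 0.211 v7 -0.28 F [-0.5  1.1 -0.4] w7.0 j7 -1.05
t14.40 tcp [449.6 -66.1 242.8] yaw40.4 tilt [ 0.07 -0.14] F [ 0.7 -0.1 -0.5] Ftool [0.5 0.5 0.5] Mz -0.004 w45.0mm j7 -1.00 j [ 0.21  0.42 -0.25  2.01  0.16  0.73 -1.  ]
shift [0.7762, 0.0829, 0.0137] turn [0.0003, 0.001, -0.6253]
```

```bash
python3 -m pendant '[[0.06,[0.2,0.02,0],[0,0,-0.06]],[0.06,[0.4,0.04,0],[0,0,-0.12]],[0.06,[0.6,0.06,0],[0,0,-0.18]],[0.06,[0.771,0.08,0],[0,0,-0.24]],[0.06,[0.771,0.08,0],[0,0,-0.3]],[0.06,[0.771,0.08,0],[0,0,-0.36]],[0.06,[0.771,0.08,0],[0,0,-0.42]],[0.06,[0.771,0.08,0],[0,0,-0.48]],[0.06,[0.771,0.08,0],[0,0,-0.54]],[0.06,[0.771,0.08,0],[0,0,-0.6]],[0.06,[0.771,0.08,0],[0,0,-0.631]],[0.06,[0.771,0.08,0.03],[0,0,-0.631]]]'>/dev/null; python3 st.py;  python3 plan.py .5775 .0215 .1735 154; python3 - <<'E'
from h import *
P=[]
for n,(x,y,w,h) in(('side',(265,160,70,70)),('top',(290,170,70,70))):
    im=imaging.snapshot(n)
    a=cv2.resize(im[y:y+h,x:x+w],None,fx=5.7,fy=5.7,interpolation=cv2.INTER_CUBIC)
    P.append((255*(a/255.)**.45).astype('uint8'))
cv2.imwrite(f'pics/k.png',np.hstack(P))
E
```

```text
t15.90 tcp [577.6  21.5 236.7] yaw153.9 tilt [ 0.1  -0.12] F [ 0.1 -1.1 -0.4] Ftool [-0.5 -0.9  0.4] Mz -0.002 w45.4mm j7 0.48 j [ 0.32  0.68 -0.79  1.66  0.55  1.03  0.48]
shift [0.0011, 0.0002, 0.3161] turn [-0.0004, 0.0008, -0.0004]
```

View pics/k.png

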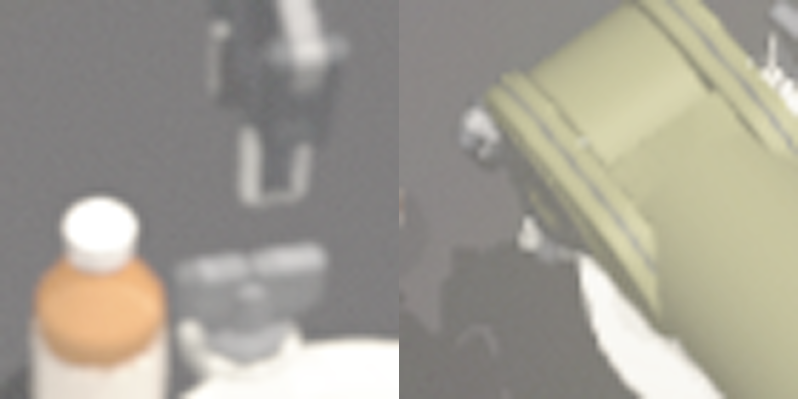

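Similar alignment to nut0: the bar is centred at about (252,260) in the crop and the finger at (272,190). I'll descend and grip.

```bash
python3 -m pendant '[[0.06,[0.001,0,0.16],[0,0,0]],[0.06,[0.001,0,0.31],[0,0,0]],[0.06,[0.001,0,0.31],[0,0,0]],[-1,[0.001,0,0.31],[0,0,0]],[-1,[0.001,0,0.31],[0,0,0]],[-1,[0.001,0,0.31],[0,0,0]]]' >/dev/null; python3 st.py; python3 -m pendant '[[-1,[0,0,0.0003],[0,0,0.015]]]'>/dev/null; python3 q.py; python3 -m pendant '[[-1,[0,0,0.0003],[0,0,0.015]]]'>/dev/null; python3 q.py; python3 -m pendant '[[-1,[0,0,0.0003],[0,0,0.015]]]'>/dev/null; python3 q.py
```

```text
t16.75 tcp [577.8  22.  175.6] yaw153.9 tilt [ 0.17 -0.11] F [-0.4 -0.2  5.4] Ftool [ 0.2 -0.3 -5.4] Mz -0.019 w6.6mm j7 0.41 j [ 0.3   0.75 -0.74  1.73  0.63  0.91  0.41]
t16.88 yaw151.1 tcp [577.8  22.1 175.8] Mz 0.062 e7 0.376 v7 -0.31 F [ 0.   0.9 -7.3] w6.5 j7 0.37
t17.00 yaw148.3 tcp [577.8  22.  175.7] Mz 0.053 e7 0.295 v7 -0.31 F [ 0.7  0.2 -3.5] w6.7 j7 0.33
t17.12 yaw145.6 tcp [577.8  22.1 175.6] Mz 0.035 e7 0.297 v7 -0.31 F [ 1.3  0.2 -2.5] w6.1 j7 0.29
```

```bash
python3 -m pendant '[[-1,[0,0,0.0003],[0,0,0.015]]]'>/dev/null; python3 q.py;python3 -m pendant '[[-1,[0,0,0.0003],[0,0,0.015]]]'>/dev/null; python3 q.py; python3 -m pendant '[[-1,[0,0,0.0003],[0,0,0.015]]]'>/dev/null; python3 q.py
```

```text
t17.25 yaw142.8 tcp [577.8  22.1 175.5] Mz 0.007 e7 0.295 v7 -0.31 F [ 0.6  1.1 -3. ] w6.4 j7 0.25
t17.38 yaw140.0 tcp [577.8  22.1 175.5] Mz 0.071 e7 0.294 v7 -0.31 F [ 0.3  0.3 -2.6] w6.5 j7 0.21
t17.50 yaw137.2 tcp [577.8  22.1 175.4] Mz -0.029 e7 0.293 v7 -0.31 F [ 0.8  1.1 -3.1] w6.7 j7 0.17
```

```bash
python3 -m pendant '[[-1,[0,0,0.0003],[0,0,0.015]]]'>/dev/null; python3 q.py;python3 -m pendant '[[-1,[0,0,0.0003],[0,0,0.015]]]'>/dev/null; python3 q.py
```

```text
t17.62 yaw134.4 tcp [577.8  22.1 175.3] Mz 0.026 e7 0.292 v7 -0.31 F [ 1.4  0.8 -2.3] w6.4 j7 0.13
t17.75 yaw131.6 tcp [577.8  22.1 175.3] Mz 0.134 e7 0.291 v7 -0.31 F [ 1.2  0.4 -2. ] w6.5 j7 0.09
```

```bash
python3 -m pendant '[[-1,[0,0,0.0003],[0,0,0.015]]]'>/dev/null; python3 q.py;python3 -m pendant '[[-1,[0,0,0.0003],[0,0,0.015]]]'>/dev/null; python3 q.py
```

```text
t17.88 yaw128.8 tcp [577.8  22.1 175.2] Mz 0.019 e7 0.290 v7 -0.31 F [ 1.1  0.2 -1.8] w6.7 j7 0.05
t18.00 yaw126.0 tcp [577.8  22.2 175.2] Mz -0.013 e7 0.290 v7 -0.31 F [ 0.8 -0.  -2.4] w6.4 j7 0.01
```

```bash
python3 -m pendant '[[-1,[0,0,0.0003],[0,0,0.015]]]'>/dev/null; python3 q.py;python3 -m pendant '[[-1,[0,0,0.0003],[0,0,0.015]]]'>/dev/null; python3 q.py; python3 -m pendant '[[-1,[0,0,0.0003],[0,0,0.015]]]'>/dev/null; python3 q.py
```

```text
t18.12 yaw123.2 tcp [577.9  22.2 175.1] Mz 0.060 e7 0.289 v7 -0.31 F [ 0.8  0.7 -2.3] w6.6 j7 -0.02
t18.25 yaw120.5 tcp [577.9  22.2 175. ] Mz 0.041 e7 0.288 v7 -0.31 F [ 0.2  0.2 -1.9] w6.5 j7 -0.06
t18.38 yaw117.7 tcp [577.9  22.2 175. ] Mz 0.025 e7 0.287 v7 -0.31 F [ 1.7  0.9 -1.4] w6.3 j7 -0.10
```

```bash
python3 -m pendant '[[-1,[0,0,0.0003],[0,0,0.015]]]'>/dev/null; python3 q.py;python3 -m pendant '[[-1,[0,0,0.0003],[0,0,0.015]]]'>/dev/null; python3 q.py
```

```text
t18.50 yaw114.9 tcp [577.9  22.2 174.9] Mz -0.006 e7 0.286 v7 -0.31 F [ 0.5 -0.4 -2.5] w6.6 j7 -0.14
t18.62 yaw112.1 tcp [577.9  22.2 174.8] Mz 0.022 e7 0.285 v7 -0.30 F [ 0.6  0.4 -2.7] w6.3 j7 -0.18
```

```bash
python3 -m pendant '[[-1,[0,0,0.0003],[0,0,0.015]]]'>/dev/null; python3 q.py;python3 -m pendant '[[-1,[0,0,0.0003],[0,0,0.015]]]'>/dev/null; python3 q.py
```

```text
t18.75 yaw109.3 tcp [578.   22.2 174.8] Mz 0.062 e7 0.284 v7 -0.30 F [ 0.6  0.2 -3.3] w7.1 j7 -0.22
t18.88 yaw106.5 tcp [577.9  22.3 174.7] Mz 0.071 e7 0.284 v7 -0.30 F [ 1.   0.6 -2.7] w6.6 j7 -0.26
```

```bash
python3 -m pendant '[[-1,[0,0,0.0003],[0,0,0.015]]]'>/dev/null; python3 q.py;python3 -m pendant '[[-1,[0,0,0.0003],[0,0,0.015]]]'>/dev/null; python3 q.py
```

```text
t19.00 yaw103.7 tcp [577.9  22.3 174.7] Mz -0.020 e7 0.283 v7 -0.30 F [ 0.8  0.3 -3.3] w6.5 j7 -0.29
t19.12 yaw100.9 tcp [578.   22.2 174.6] Mz 0.032 e7 0.282 v7 -0.30 F [ 1.1  0.4 -2.5] w6.8 j7 -0.33
```

```bash
python3 -m pendant '[[-1,[0,0,0.0003],[0,0,0.015]]]'>/dev/null; python3 q.py;python3 -m pendant '[[-1,[0,0,0.0003],[0,0,0.015]]]'>/dev/null; python3 q.py
```

```text
t19.25 yaw98.2 tcp [578.   22.3 174.5] Mz 0.008 e7 0.281 v7 -0.30 F [ 0.4  0.6 -2.5] w6.4 j7 -0.37
t19.38 yaw95.4 tcp [578.   22.3 174.5] Mz -0.016 e7 0.280 v7 -0.30 F [ 1.1 -0.3 -2.8] w6.8 j7 -0.41
```

```bash
python3 -m pendant '[[-1,[0,0,0.0003],[0,0,0.015]]]'>/dev/null; python3 q.py;python3 -m pendant '[[-1,[0,0,0.0003],[0,0,0.015]]]'>/dev/null; python3 q.py
```

```text
t19.50 yaw92.6 tcp [578.1  22.3 174.4] Mz 0.004 e7 0.279 v7 -0.30 F [ 0.9  0.7 -2.9] w6.7 j7 -0.45
t19.62 yaw89.8 tcp [578.1  22.3 174.3] Mz 0.021 e7 0.279 v7 -0.30 F [ 0.7 -0.2 -1.5] w6.8 j7 -0.48
```

```bash
python3 -m pendant '[[-1,[0,0,0.0003],[0,0,0.015]]]'>/dev/null; python3 q.py;python3 -m pendant '[[-1,[0,0,0.0003],[0,0,0.015]]]'>/dev/null; python3 q.py
```

```text
t19.75 yaw87.0 tcp [578.1  22.3 174.3] Mz 0.072 e7 0.278 v7 -0.30 F [ 1.2  0.2 -2. ] w6.6 j7 -0.52
t19.88 yaw84.2 tcp [578.1  22.3 174.2] Mz 0.047 e7 0.283 v7 -0.30 F [ 0.4  0.1 -2.8] w6.5 j7 -0.56
```

```bash
python3 -m pendant '[[-1,[0,0,0.0003],[0,0,0.015]]]'>/dev/null; python3 q.py;python3 -m pendant '[[-1,[0,0,0.0003],[0,0,0.015]]]'>/dev/null; python3 q.py
```

```text
t20.00 yaw81.4 tcp [578.1  22.3 174.2] Mz -0.011 e7 0.282 v7 -0.30 F [ 0.2  0.  -2.8] w6.6 j7 -0.60
t20.12 yaw78.5 tcp [578.1  22.3 174.1] Mz 0.034 e7 0.277 v7 -0.30 F [ 0.7 -0.8 -2.8] w6.5 j7 -0.63
```

```bash
python3 -m pendant '[[-1,[0,0,0.0003],[0,0,0.015]]]'>/dev/null; python3 q.py
```

```text
t20.25 yaw75.7 tcp [578.1  22.3 174.1] Mz 0.100 e7 0.268 v7 -0.30 F [ 0.9  0.  -2.1] w6.4 j7 -0.67
```

```bash
python3 -m pendant '[[-1,[0,0,0.0003],[0,0,0.015]]]'>/dev/null; python3 q.py
```

```text
t20.38 yaw72.9 tcp [578.2  22.3 174. ] Mz 0.035 e7 0.258 v7 -0.30 F [ 0.6  0.1 -2.7] w6.5 j7 -0.71
```

```bash
python3 -m pendant '[[-1,[0,0,0.0003],[0,0,0.015]]]'>/dev/null; python3 q.py;python3 -m pendant '[[-1,[0,0,0.0003],[0,0,0.015]]]'>/dev/null; python3 q.py
```

```text
t20.50 yaw70.1 tcp [578.2  22.3 174. ] Mz 0.084 e7 0.247 v7 -0.30 F [ 1.1  0.2 -2.5] w6.4 j7 -0.75
t20.62 yaw67.2 tcp [578.2  22.3 173.9] Mz 0.031 e7 0.235 v7 -0.30 F [ 0.9  0.3 -2.6] w6.4 j7 -0.79
```

```bash
python3 -m pendant '[[0.06,[0,0,0],[0,0,0]],[0.06,[0,0,0],[0,0,0]],[0.06,[0,0,-0.2],[0,0,0]],[0.06,[0,0,-0.34],[0,0,0]]]' >/dev/null; python3 st.py; python3 plan.py .5375 -.1945 .24 78
```

```text
t21.12 tcp [578.1  22.3 243.5] yaw67.3 tilt [0.46 0.14] F [ 0.3 -0.9  0.4] Ftool [-0.7  0.6 -0.4] Mz -0.011 w45.1mm j7 -0.74 j [ 0.09  0.59 -0.34  1.67  0.24  0.92 -0.74]
shift [-1.0784, 0.2317, 0.0133] turn [0.0022, -0.0015, -0.0596]
```

```bash
python3 -m pendant '[[0.06,[-1,0.215,0],[0.002,-0.001,-0.06]],[0.06,[-1,0.215,0],[0.002,-0.001,-0.06]],[0.06,[-1,0.215,0],[0.002,-0.001,-0.06]],[0.06,[-1,0.215,0],[0.002,-0.001,-0.06]],[0.06,[-1,0.215,0],[0.002,-0.001,-0.06]]]' >/dev/null; python3 st.py; python3 plan.py .5375 -.1945 .2 78; python3 - <<'E'
from h import *
P=[]
for n,(x,y,w,h) in(('side',(310,220,80,70)),('top',(355,180,80,70))):
    im=imaging.snapshot(n)
    a=cv2.resize(im[y:y+h,x:x+w],None,fx=5,fy=5,interpolation=cv2.INTER_CUBIC)
    P.append((255*(a/255.)**.45).astype('uint8'))
cv2.imwrite(f'pics/l.png',np.hstack(P))
E
python3 plan.py .5375 -.1945 .1735 78
```

```text
t21.75 tcp [ 540.2 -179.7  242.8] yaw77.9 tilt [0.08 0.08] F [ 0.   1.2 -0.9] Ftool [ 1.2 -0.2  0.9] Mz 0.040 w45.0mm j7 -0.24 j [ 0.49  0.59 -0.41  1.69  0.28  0.92 -0.24]
shift [-0.0757, 0.0021, 0.214] turn [0.0003, -0.0005, -0.0004]
shift [-0.0947, 0.0004, 0.347] turn [0.0004, -0.0011, 0.0014]
```

View pics/l.png

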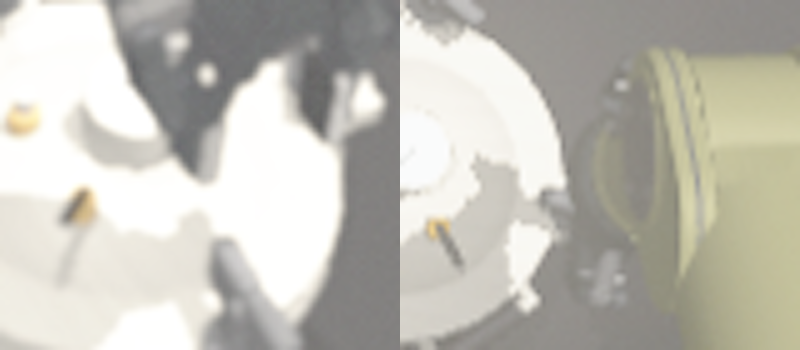

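```bash
python3 -m pendant '[[0.06,[-0.0947,0,0],[0,0,0]],[0.06,[-0.0947,0,0.15],[0,0,0]],[0.06,[-0.0947,0,0.345],[0,0,0]],[0.06,[-0.0947,0,0.345],[0,0,0]]]' >/dev/null; python3 st.py; python3 -m pendant '[[-1,[0,0,0],[0,0,0]],[-1,[0,0,0],[0,0,0]],[-1,[0,0,0],[0,0,0]]]' >/dev/null; python3 st.py;  python3 -m pendant '[[-1,[0,0,0.0003],[0,0,0.015]]]'>/dev/null; python3 q.py; python3 -m pendant '[[-1,[0,0,0.0003],[0,0,0.015]]]'>/dev/null; python3 q.py
```

```text
t22.35 tcp [ 535.2 -193.9  171.7] yaw78.3 tilt [-0.23  0.26] F [0.  0.1 0.1] Ftool [ 0.1 -0.  -0.1] Mz -0.010 w45.0mm j7 -0.26 j [ 0.49  0.68 -0.38  1.76  0.33  0.77 -0.26]
t22.73 tcp [ 537.4 -194.1  173.5] yaw78.3 tilt [0.05 0.21] F [ 2.  -0.5  4. ] Ftool [-0.  2. -4.] Mz 0.012 w7.5mm j7 -0.26 j [ 0.49  0.68 -0.38  1.76  0.34  0.77 -0.26]
t22.85 yaw75.5 tcp [ 537.5 -194.1  173.6] Mz 0.036 e7 0.388 v7 -0.30 F [ 2.2 -0.5 -6.4] w7.6 j7 -0.30
t22.98 yaw72.6 tcp [ 537.4 -194.1  173.5] Mz 0.070 e7 0.287 v7 -0.30 F [ 1.4 -0.1 -3.2] w7.5 j7 -0.33
```

```bash
python3 -m pendant '[[-1,[0,0,0.0003],[0,0,0.015]]]'>/dev/null; python3 q.py;python3 -m pendant '[[-1,[0,0,0.0003],[0,0,0.015]]]'>/dev/null; python3 q.py; python3 -m pendant '[[-1,[0,0,0.0003],[0,0,0.015]]]'>/dev/null; python3 q.py
```

```text
t23.10 yaw69.7 tcp [ 537.4 -194.1  173.4] Mz 0.018 e7 0.288 v7 -0.30 F [ 2.8  0.8 -2. ] w7.7 j7 -0.37
t23.23 yaw66.9 tcp [ 537.5 -194.   173.3] Mz 0.076 e7 0.286 v7 -0.30 F [ 0.9 -0.4 -0.7] w7.6 j7 -0.41
t23.35 yaw64.0 tcp [ 537.5 -194.1  173.3] Mz -0.002 e7 0.285 v7 -0.30 F [ 1.5 -0.7 -1.7] w7.7 j7 -0.45
```

```bash
python3 -m pendant '[[-1,[0,0,0.0003],[0,0,0.015]]]'>/dev/null; python3 q.py;python3 -m pendant '[[-1,[0,0,0.0003],[0,0,0.015]]]'>/dev/null; python3 q.py
```

```text
t23.48 yaw61.1 tcp [ 537.5 -194.1  173.2] Mz 0.004 e7 0.284 v7 -0.30 F [ 1.1 -0.3 -1.4] w7.5 j7 -0.49
t23.60 yaw58.2 tcp [ 537.5 -194.1  173.1] Mz 0.041 e7 0.283 v7 -0.30 F [ 1.6 -0.8 -1.6] w7.4 j7 -0.53
```

```bash
python3 -m pendant '[[-1,[0,0,0.0003],[0,0,0.015]]]'>/dev/null; python3 q.py;python3 -m pendant '[[-1,[0,0,0.0003],[0,0,0.015]]]'>/dev/null; python3 q.py
```

```text
t23.73 yaw55.3 tcp [ 537.5 -194.1  173.1] Mz 0.037 e7 0.283 v7 -0.30 F [ 1.7  0.6 -2.2] w7.5 j7 -0.56
t23.85 yaw52.4 tcp [ 537.5 -194.1  173. ] Mz 0.064 e7 0.282 v7 -0.30 F [ 1.1 -0.2 -1.3] w7.6 j7 -0.60
```

```bash
python3 -m pendant '[[-1,[0,0,0.0003],[0,0,0.015]]]'>/dev/null; python3 q.py;python3 -m pendant '[[-1,[0,0,0.0003],[0,0,0.015]]]'>/dev/null; python3 q.py
```

```text
t23.98 yaw49.5 tcp [ 537.5 -194.   172.9] Mz 0.059 e7 0.281 v7 -0.30 F [ 1.3 -0.6 -1.3] w7.5 j7 -0.64
t24.10 yaw46.6 tcp [ 537.5 -194.1  172.9] Mz -0.008 e7 0.281 v7 -0.30 F [ 0.5 -0.2 -2.8] w7.4 j7 -0.68
```

```bash
python3 -m pendant '[[-1,[0,0,0.0003],[0,0,0.015]]]'>/dev/null; python3 q.py;python3 -m pendant '[[-1,[0,0,0.0003],[0,0,0.015]]]'>/dev/null; python3 q.py
```

```text
t24.23 yaw43.7 tcp [ 537.5 -194.1  172.8] Mz 0.000 e7 0.280 v7 -0.30 F [ 1.3  0.3 -1.4] w7.8 j7 -0.71
t24.35 yaw40.9 tcp [ 537.5 -194.1  172.8] Mz 0.034 e7 0.279 v7 -0.30 F [ 1.8 -0.9 -1.4] w7.9 j7 -0.75
```

```bash
python3 -m pendant '[[-1,[0,0,0.0003],[0,0,0.015]]]'>/dev/null; python3 q.py;python3 -m pendant '[[-1,[0,0,0.0003],[0,0,0.015]]]'>/dev/null; python3 q.py
```

```text
t24.48 yaw38.0 tcp [ 537.5 -194.1  172.7] Mz 0.054 e7 0.279 v7 -0.30 F [ 1.8 -0.9 -1.8] w7.0 j7 -0.79
t24.60 yaw35.1 tcp [ 537.5 -194.1  172.6] Mz -0.004 e7 0.278 v7 -0.29 F [ 1.5  0.3 -1.6] w7.4 j7 -0.83
```

```bash
python3 -m pendant '[[-1,[0,0,0.0003],[0,0,0.015]]]'>/dev/null; python3 q.py;python3 -m pendant '[[-1,[0,0,0.0003],[0,0,0.015]]]'>/dev/null; python3 q.py
```

```text
t24.73 yaw32.2 tcp [ 537.5 -194.1  172.6] Mz 0.043 e7 0.278 v7 -0.30 F [ 1.3 -0.9 -1.2] w7.3 j7 -0.86
t24.85 yaw29.3 tcp [ 537.5 -194.1  172.5] Mz 0.005 e7 0.277 v7 -0.30 F [ 1.5  0.2 -2.2] w7.4 j7 -0.90
```

```bash
python3 -m pendant '[[-1,[0,0,0.0003],[0,0,0.015]]]'>/dev/null; python3 q.py;python3 -m pendant '[[-1,[0,0,0.0003],[0,0,0.015]]]'>/dev/null; python3 q.py
```

```text
t24.98 yaw26.4 tcp [ 537.6 -194.1  172.4] Mz 0.072 e7 0.277 v7 -0.30 F [ 2.  -1.  -0.2] w7.6 j7 -0.94
t25.10 yaw23.5 tcp [ 537.6 -194.1  172.4] Mz 0.033 e7 0.276 v7 -0.29 F [ 1.8 -0.7 -1.6] w7.8 j7 -0.98
```

```bash
python3 -m pendant '[[-1,[0,0,0.0003],[0,0,0.015]]]'>/dev/null; python3 q.py;python3 -m pendant '[[-1,[0,0,0.0003],[0,0,0.015]]]'>/dev/null; python3 q.py
```

```text
t25.23 yaw20.6 tcp [ 537.6 -194.1  172.3] Mz 0.054 e7 0.275 v7 -0.30 F [ 1.1 -0.8 -2.4] w7.4 j7 -1.01
t25.35 yaw17.7 tcp [ 537.5 -194.1  172.2] Mz 0.116 e7 0.270 v7 -0.30 F [ 1.2 -0.4 -0.7] w7.2 j7 -1.05
```

```bash
python3 -m pendant '[[-1,[0,0,0.0003],[0,0,0.015]]]'>/dev/null; python3 q.py;python3 -m pendant '[[-1,[0,0,0.0003],[0,0,0.015]]]'>/dev/null; python3 q.py;python3 -m pendant '[[-1,[0,0,0.0003],[0,0,0.015]]]'>/dev/null; python3 q.py
```

```text
t25.48 yaw14.8 tcp [ 537.6 -194.1  172.2] Mz 0.083 e7 0.262 v7 -0.30 F [ 1.7 -0.8 -1.7] w7.0 j7 -1.09
t25.60 yaw11.9 tcp [ 537.6 -194.1  172.1] Mz 0.091 e7 0.252 v7 -0.29 F [ 0.8 -1.2 -0.9] w7.5 j7 -1.12
t25.73 yaw9.1 tcp [ 537.6 -194.1  172.1] Mz 0.043 e7 0.240 v7 -0.29 F [ 0.7 -0.9 -1.4] w7.6 j7 -1.16
```

```bash
python3 -m pendant '[[-1,[0,0,0.0003],[0,0,0.015]]]'>/dev/null; python3 q.py; python3 -m pendant '[[0.06,[0,0,0],[0,0,0]],[0.06,[0,0,0],[0,0,0]],[0.06,[0,0,-0.2],[0,0,0]],[0.06,[0,0,-0.34],[0,0,0]]]' >/dev/null; python3 st.py; python3 plan.py .6653 -.1073 .24 50.1
```

```text
t25.85 yaw6.2 tcp [ 537.6 -194.1  172. ] Mz 0.078 e7 0.228 v7 -0.29 F [ 1.9 -0.3 -1.3] w8.0 j7 -1.20
t26.35 tcp [ 537.4 -194.4  241.4] yaw6.2 tilt [0.16 0.22] F [ 0.5 -0.2 -0. ] Ftool [0.5 0.3 0. ] Mz -0.018 w45.0mm j7 -1.19 j [ 0.27  0.57 -0.01  1.7  -0.    0.87 -1.19]
shift [0.6824, -0.3643, 0.0104] turn [-0.0007, -0.0014, -0.2441]
```

```bash
python3 -m pendant '[[0.06,[0.25,-0.13,0],[0,0,-0.06]],[0.06,[0.5,-0.25,0],[0,0,-0.12]],[0.06,[0.6824,-0.3643,0],[0,0,-0.18]],[0.06,[0.6824,-0.3643,0],[0,0,-0.244]],[0.06,[0.6824,-0.3643,0],[0,0,-0.244]],[0.06,[0.6824,-0.3643,0],[0,0,-0.244]]]' >/dev/null; python3 st.py; python3 plan.py .6653 -.1073 .172 50.1
```

```text
t27.10 tcp [ 664.7 -108.3  242.1] yaw49.9 tilt [0.12 0.19] F [ 0.3 -1.2 -0.7] Ftool [-0.7  1.   0.7] Mz 0.008 w45.3mm j7 -0.73 j [ 0.2   0.72 -0.21  1.36  0.15  1.07 -0.73]
shift [0.0044, -0.0005, 0.3506] turn [-0.0001, -0.0012, -0.0013]
```

```bash
python3 -m pendant '[[0.06,[0.004,0,0.15],[0,0,-0.001]],[0.06,[0.004,0,0.35],[0,0,-0.001]],[0.06,[0.004,0,0.35],[0,0,-0.001]],[-1,[0.004,0,0.35],[0,0,-0.001]],[-1,[0.004,0,0.35],[0,0,-0.001]],[-1,[0.004,0,0.35],[0,0,-0.001]]]' >/dev/null; python3 st.py;python3 -m pendant '[[-1,[0,0,0.0003],[0,0,0.015]]]'>/dev/null; python3 q.py;python3 -m pendant '[[-1,[0,0,0.0003],[0,0,0.015]]]'>/dev/null; python3 q.py;python3 -m pendant '[[-1,[0,0,0.0003],[0,0,0.015]]]'>/dev/null; python3 q.py
```

```text
t27.85 tcp [ 665.7 -106.8  174.6] yaw50.0 tilt [0.23 0.22] F [-3.5  2.1  6.2] Ftool [-0.6 -4.  -6.2] Mz 0.025 w6.0mm j7 -0.75 j [ 0.2   0.79 -0.2   1.44  0.17  0.93 -0.75]
t27.98 yaw47.3 tcp [ 665.5 -106.7  175. ] Mz 0.044 e7 0.342 v7 -0.31 F [  1.4  -0.2 -13.3] w5.6 j7 -0.79
t28.10 yaw44.5 tcp [ 665.5 -106.7  174.9] Mz 0.148 e7 0.243 v7 -0.31 F [ 1.3 -0.4 -9.1] w5.5 j7 -0.83
t28.23 yaw41.7 tcp [ 665.5 -106.7  174.8] Mz 0.084 e7 0.227 v7 -0.31 F [ 0.5 -0.4 -6.7] w5.4 j7 -0.87
```

```bash
python3 -m pendant '[[-1,[0,0,0.0006],[0,0,0.03]],[-1,[0,0,0.0012],[0,0,0.06]],[-1,[0,0,0.0018],[0,0,0.09]],[-1,[0,0,0.0024],[0,0,0.12]],[-1,[0,0,0.003],[0,0,0.15]],[-1,[0,0,0.0036],[0,0,0.18]],[-1,[0,0,0.0042],[0,0,0.21]],[-1,[0,0,0.0046],[0,0,0.23]]]'>/dev/null; python3 q.py;python3 -m pendant '[[-1,[0,0,0.0003],[0,0,0.015]]]'>/dev/null; python3 q.py;python3 -m pendant '[[-1,[0,0,0.0003],[0,0,0.015]]]'>/dev/null; python3 q.py
```

```text
t29.23 yaw0.2 tcp [ 665.4 -106.3  174.2] Mz 0.351 e7 0.007 v7 -0.39 F [ 1.4 -0.  -5.7] w5.5 j7 -1.44
t29.35 yaw-2.5 tcp [ 665.3 -106.3  174.2] Mz 0.350 e7 -0.057 v7 -0.30 F [ 2.4 -1.8 -8.2] w5.3 j7 -1.48
t29.48 yaw-5.2 tcp [ 665.3 -106.2  174.2] Mz 0.328 e7 -0.041 v7 -0.30 F [ 1.3 -1.3 -7.3] w5.8 j7 -1.51
```

```bash
python3 -m pendant '[[-1,[0,0,0.0003],[0,0,0.015]]]'>/dev/null; python3 q.py;python3 -m pendant '[[-1,[0,0,0.0003],[0,0,0.014]]]'>/dev/null; python3 q.py; python3 -m pendant '[[-1,[0,0,0],[0,0,0]]]'>/dev/null; python3 q.py;
```

```text
t29.60 yaw-8.0 tcp [ 665.4 -106.2  174.2] Mz 0.369 e7 -0.058 v7 -0.30 F [ 1.3 -1.7 -6.3] w5.8 j7 -1.55
t29.73 yaw-10.6 tcp [ 665.3 -106.2  174.1] Mz 0.437 e7 -0.096 v7 -0.28 F [ 0.8 -0.3 -6.7] w5.4 j7 -1.59
t29.85 yaw-10.7 tcp [ 665.3 -106.2  174.1] Mz 0.308 e7 -0.365 v7 -0.00 F [ 0.8 -1.7 -6.7] w5.6 j7 -1.59
```

```bash
python3 -m pendant '[[0.06,[0,0,0],[0,0,0]],[0.06,[0,0,0],[0,0,0]],[0.06,[0,0,-0.2],[0,0,0]],[0.06,[0,0,-0.34],[0,0,0]]]' >/dev/null; python3 st.py; python3 plan.py .4493 -.0662 .24 40.4
```

```text
t30.35 tcp [ 665.9 -106.5  244.7] yaw-10.7 tilt [0.45 0.17] F [-0.4 -0.6  0. ] Ftool [-0.3  0.7 -0.1] Mz -0.013 w44.9mm j7 -1.59 j [ 0.04  0.72  0.11  1.37 -0.09  1.05 -1.59]
shift [-1.102, 0.0026, 0.0155] turn [-0.0003, -0.0027, -0.2838]
```

```bash
python3 -m pendant '[[0.06,[-0.25,0,0],[0,-0.0027,-0.06]],[0.06,[-0.5,0,0],[0,-0.0027,-0.12]],[0.06,[-0.75,0,0],[0,-0.0027,-0.18]],[0.06,[-1,0,0],[0,-0.0027,-0.24]],[0.06,[-1,0,0],[0,-0.0027,-0.284]],[0.06,[-1,0,0],[0,-0.0027,-0.284]]]' >/dev/null; python3 st.py; python3 plan.py .4493 -.0662 .173 40.4
```

```text
t31.10 tcp [470.1 -69.6 244.4] yaw40.3 tilt [0.16 0.05] F [ 0.8 -0.5  0.3] Ftool [ 0.3  0.9 -0.3] Mz -0.012 w45.3mm j7 -0.92 j [ 0.16  0.44 -0.16  1.96  0.1   0.75 -0.92]
shift [-0.0692, -0.0806, 0.3569] turn [0.0003, -0.0009, -0.0004]
```

```bash
python3 -m pendant '[[0.06,[-0.0692,-0.0806,0],[0,0,0]],[0.06,[-0.0692,-0.0806,0.1],[0,0,0]],[0.06,[-0.0692,-0.0806,0.25],[0,0,0]],[0.06,[-0.0692,-0.0806,0.356],[0,0,0]],[0.06,[-0.0692,-0.0806,0.356],[0,0,0]],[-1,[-0.0692,-0.0806,0.356],[0,0,0]],[-1,[-0.0692,-0.0806,0.356],[0,0,0]],[-1,[-0.0692,-0.0806,0.356],[0,0,0]]]' >/dev/null; python3 st.py;python3 -m pendant '[[-1,[0,0,0.0003],[0,0,0.015]]]'>/dev/null; python3 q.py;python3 -m pendant '[[-1,[0,0,0.0003],[0,0,0.015]]]'>/dev/null; python3 q.py
```

```text
t32.10 tcp [450.  -65.8 174.4] yaw40.3 tilt [0.28 0.07] F [-0.8  1.6  6.2] Ftool [ 0.4 -1.7 -6.2] Mz -0.031 w6.2mm j7 -0.97 j [ 0.13  0.53 -0.13  2.1   0.13  0.52 -0.97]
t32.23 yaw37.5 tcp [449.9 -65.7 174.7] Mz 0.079 e7 0.250 v7 -0.27 F [  0.8  -0.4 -10.3] w5.9 j7 -1.00
t32.35 yaw34.6 tcp [449.9 -65.8 174.6] Mz 0.147 e7 0.145 v7 -0.27 F [ 1.1  0.7 -6.3] w6.0 j7 -1.03
```

```bash
python3 -m pendant '[[-1,[0,0,0.0006],[0,0,0.03]],[-1,[0,0,0.0012],[0,0,0.06]],[-1,[0,0,0.0018],[0,0,0.09]],[-1,[0,0,0.0024],[0,0,0.12]],[-1,[0,0,0.003],[0,0,0.15]],[-1,[0,0,0.0036],[0,0,0.18]],[-1,[0,0,0.0042],[0,0,0.21]],[-1,[0,0,0.0048],[0,0,0.24]]]'>/dev/null; python3 q.py;python3 -m pendant '[[-1,[0,0,0.0003],[0,0,0.015]]]'>/dev/null; python3 q.py;python3 -m pendant '[[-1,[0,0,0.0003],[0,0,0.015]]]'>/dev/null; python3 q.py
```

```text
t33.35 yaw-8.8 tcp [450.  -65.9 173.9] Mz 0.345 e7 0.125 v7 -0.50 F [-1.3 -0.5 -1. ] w5.8 j7 -1.54
t33.48 yaw-11.6 tcp [450.  -65.9 173.9] Mz 0.379 e7 -0.207 v7 -0.26 F [ 1.1  0.1 -3.8] w6.1 j7 -1.57
t33.60 yaw-14.4 tcp [450.  -66.  173.9] Mz 0.423 e7 -0.138 v7 -0.26 F [-0.4 -0.6 -2.6] w6.1 j7 -1.61
```

```bash
python3 -m pendant '[[-1,[0,0,0.0003],[0,0,0.015]]]'>/dev/null; python3 q.py;python3 -m pendant '[[-1,[0,0,0.0003],[0,0,0.015]]]'>/dev/null; python3 q.py; python3 -m pendant '[[0.06,[0,0,0],[0,0,0]],[0.06,[0,0,0],[0,0,0]],[0.06,[0,0,-0.2],[0,0,0]],[0.06,[0,0,-0.34],[0,0,0]]]' >/dev/null; python3 st.py; python3 plan.py .5780 .0223 .24 67.2
```

```text
t33.73 yaw-17.2 tcp [450.  -66.  173.8] Mz 0.467 e7 -0.162 v7 -0.26 F [ 0.8 -0.9 -2.3] w6.2 j7 -1.64
t33.85 yaw-20.1 tcp [450.  -66.  173.8] Mz 0.439 e7 -0.160 v7 -0.26 F [-0.1 -1.  -2.7] w5.9 j7 -1.67
t34.35 tcp [450.1 -66.1 243.2] yaw-20.1 tilt [0.39 0.03] F [0.1 0.7 0. ] Ftool [-0.1 -0.7 -0. ] Mz 0.009 w45.2mm j7 -1.71 j [-0.11  0.42  0.23  2.03 -0.15  0.7  -1.71]
shift [0.4483, -0.6354, 0.0205] turn [0.0008, -0.0022, -0.4852]
```

```bash
python3 -m pendant '[[0.06,[0.1,-0.15,0],[0,-0.002,-0.06]],[0.06,[0.2,-0.3,0],[0,-0.002,-0.12]],[0.06,[0.35,-0.5,0],[0,-0.002,-0.18]],[0.06,[0.4483,-0.6354,0],[0,-0.002,-0.24]],[0.06,[0.4483,-0.6354,0],[0,-0.002,-0.3]],[0.06,[0.4483,-0.6354,0],[0,-0.002,-0.36]],[0.06,[0.4483,-0.6354,0],[0,-0.002,-0.42]],[0.06,[0.4483,-0.6354,0],[0,-0.002,-0.48]],[0.06,[0.4483,-0.6354,0],[0,-0.002,-0.485]]]' >/dev/null; python3 st.py; python3 plan.py .5780 .0223 .173 67.2
```

```text
t35.48 tcp [578.   22.1 244.2] yaw67.1 tilt [ 0.1  -0.07] F [ 0.7 -0.2 -0.5] Ftool [0.1 0.7 0.5] Mz 0.030 w45.0mm j7 -0.66 j [ 0.01  0.58 -0.21  1.66  0.15  0.91 -0.66]
shift [0.0011, -0.0012, 0.3561] turn [0.0006, 0.0002, -0.0007]
```

```bash
python3 -m pendant '[[0.06,[0.001,-0.001,0.15],[0,0,0]],[0.06,[0.001,-0.001,0.356],[0,0,0]],[0.06,[0.001,-0.001,0.356],[0,0,0]],[-1,[0.001,-0.001,0.356],[0,0,0]],[-1,[0.001,-0.001,0.356],[0,0,0]],[-1,[0.001,-0.001,0.356],[0,0,0]]]' >/dev/null; python3 st.py;python3 -m pendant '[[-1,[0,0,0.0003],[0,0,0.015]]]'>/dev/null; python3 q.py;python3 -m pendant '[[-1,[0,0,0.0003],[0,0,0.015]]]'>/dev/null; python3 q.py
```

```text
t36.23 tcp [578.5  22.8 175.1] yaw67.1 tilt [ 0.22 -0.03] F [-2.8  1.5  5.5] Ftool [ 0.3 -3.2 -5.5] Mz 0.012 w5.1mm j7 -0.69 j [-0.    0.67 -0.2   1.75  0.18  0.74 -0.69]
t36.35 yaw64.2 tcp [578.4  22.9 175.5] Mz 0.094 e7 0.372 v7 -0.30 F [  1.1  -0.3 -12.2] w4.7 j7 -0.73
t36.48 yaw61.3 tcp [578.5  22.8 175.3] Mz 0.058 e7 0.266 v7 -0.29 F [ 1.1 -0.4 -8. ] w4.9 j7 -0.77
```

```bash
python3 -m pendant '[[-1,[0,0,0.0006],[0,0,0.03]],[-1,[0,0,0.0012],[0,0,0.06]],[-1,[0,0,0.0018],[0,0,0.09]],[-1,[0,0,0.0024],[0,0,0.12]],[-1,[0,0,0.003],[0,0,0.15]],[-1,[0,0,0.0036],[0,0,0.18]],[-1,[0,0,0.0042],[0,0,0.21]],[-1,[0,0,0.0048],[0,0,0.24]]]'>/dev/null; python3 q.py;python3 -m pendant '[[-1,[0,0,0.0003],[0,0,0.015]]]'>/dev/null; python3 q.py;python3 -m pendant '[[-1,[0,0,0.0003],[0,0,0.015]]]'>/dev/null; python3 q.py
```

```text
t37.48 yaw17.9 tcp [579.   22.4 174.6] Mz 0.303 e7 0.266 v7 -0.55 F [ 0.6 -1.6 -3. ] w4.5 j7 -1.33
t37.60 yaw15.1 tcp [579.   22.2 174.6] Mz 0.301 e7 -0.106 v7 -0.29 F [-0.1 -0.5 -4. ] w4.5 j7 -1.36
t37.73 yaw12.3 tcp [579.1  22.3 174.6] Mz 0.318 e7 -0.034 v7 -0.29 F [ 0.  -1.3 -4.3] w4.5 j7 -1.40
```

```bash
python3 -m pendant '[[-1,[0,0,0.0003],[0,0,0.015]]]'>/dev/null; python3 q.py;python3 -m pendant '[[-1,[0,0,0.0003],[0,0,0.0155]]]'>/dev/null; python3 q.py; python3 -m pendant '[[0.06,[0,0,0],[0,0,0]],[0.06,[0,0,0],[0,0,0]],[0.06,[0,0,-0.2],[0,0,0]],[0.06,[0,0,-0.34],[0,0,0]]]' >/dev/null; python3 st.py; python3 plan.py .5375 -.1942 .24 6.2
```

```text
t37.85 yaw9.4 tcp [579.1  22.2 174.5] Mz 0.323 e7 -0.048 v7 -0.29 F [ 0.5 -1.4 -3.8] w4.5 j7 -1.44
t37.98 yaw6.4 tcp [579.1  22.2 174.5] Mz 0.336 e7 -0.046 v7 -0.30 F [ 0.7 -1.6 -3.2] w4.8 j7 -1.47
t38.48 tcp [579.4  22.4 244.3] yaw6.4 tilt [ 0.43 -0.08] F [ 0.7  0.2 -0.3] Ftool [ 0.7 -0.2  0.3] Mz 0.017 w45.1mm j7 -1.49 j [-0.2   0.58  0.14  1.68 -0.09  0.88 -1.49]
shift [-0.3293, 1.0528, 0.0214] turn [0.0007, -0.0023, 0.0012]
```

```bash
python3 -m pendant '[[0.06,[-0.08,0.25,0],[0,-0.002,0]],[0.06,[-0.16,0.5,0],[0,-0.002,0]],[0.06,[-0.24,0.75,0],[0,-0.002,0]],[0.06,[-0.32,1,0],[0,-0.002,0]],[0.06,[-0.3293,1,0],[0,-0.002,0]]]' >/dev/null; python3 st.py; python3 plan.py .5375 -.1942 .1715 6.2
```

```text
t39.10 tcp [ 534.7 -190.   245.1] yaw5.9 tilt [ 0.11 -0.33] F [ 0.5 -0.3 -0.3] Ftool [0.5 0.4 0.3] Mz -0.009 w44.9mm j7 -1.13 j [ 0.18  0.56  0.13  1.71 -0.08  0.87 -1.13]
shift [0.0111, 0.0198, 0.368] turn [0.0019, -0.0004, -0.0019]
```

```bash
python3 -m pendant '[[0.06,[0.011,0.0198,0.1],[0.0019,0,-0.0019]],[0.06,[0.011,0.0198,0.15],[0.0019,0,-0.0019]]]' >/dev/null; python3 st.py; python3 plan.py .5375 -.1942 .1715 6.2
```

```text
t39.35 tcp [ 537.4 -193.7  214.7] yaw6.2 tilt [0.07 0.03] F [-0.1  0.1  0.5] Ftool [-0.  -0.1 -0.5] Mz 0.037 w44.9mm j7 -1.11 j [ 0.2   0.61  0.11  1.73 -0.09  0.81 -1.11]
shift [0.0002, 0.0029, 0.2158] turn [-0.0001, -0.0004, -0.0001]
```

```bash
python3 -m pendant '[[0.06,[0,0.002,0.214],[0,0,0]],[0.06,[0,0.002,0.214],[0,0,0]],[-1,[0,0.002,0.214],[0,0,0]],[-1,[0,0.002,0.214],[0,0,0]],[-1,[0,0.002,0.214],[0,0,0]]]' >/dev/null; python3 st.py;python3 -m pendant '[[-1,[0,0,0.0003],[0,0,0.015]]]'>/dev/null; python3 q.py;python3 -m pendant '[[-1,[0,0,0.0003],[0,0,0.015]]]'>/dev/null; python3 q.py
```

```text
t39.98 tcp [ 538.7 -194.2  173.8] yaw6.2 tilt [ 0.26 -0.01] F [-0.1  0.8  6.1] Ftool [-0.  -0.8 -6.1] Mz -0.073 w6.6mm j7 -1.10 j [ 0.21  0.66  0.1   1.78 -0.1   0.71 -1.1 ]
t40.10 yaw3.4 tcp [ 538.7 -194.2  174.1] Mz 0.054 e7 0.345 v7 -0.29 F [ 0.  -0.6 -8.8] w6.2 j7 -1.14
t40.23 yaw0.5 tcp [ 538.7 -194.3  174. ] Mz 0.034 e7 0.231 v7 -0.28 F [ 0.2 -0.8 -5.5] w6.1 j7 -1.17
```

```bash
python3 -m pendant '[[-1,[0,0,0.0006],[0,0,0.03]],[-1,[0,0,0.0012],[0,0,0.06]],[-1,[0,0,0.0018],[0,0,0.09]],[-1,[0,0,0.0024],[0,0,0.12]],[-1,[0,0,0.003],[0,0,0.15]],[-1,[0,0,0.0036],[0,0,0.18]],[-1,[0,0,0.0042],[0,0,0.21]],[-1,[0,0,0.0048],[0,0,0.24]]]'>/dev/null; python3 q.py;python3 -m pendant '[[-1,[0,0,0.0003],[0,0,0.015]]]'>/dev/null; python3 q.py;python3 -m pendant '[[-1,[0,0,0.0003],[0,0,0.015]]]'>/dev/null; python3 q.py
```

```text
t41.23 yaw-42.9 tcp [ 538.5 -195.   173.2] Mz 0.313 e7 0.207 v7 -0.54 F [-0.4 -1.9 -1.4] w6.4 j7 -1.72
t41.35 yaw-45.8 tcp [ 538.4 -195.1  173.3] Mz 0.398 e7 -0.152 v7 -0.29 F [-0.7 -0.2 -2.1] w6.4 j7 -1.76
t41.48 yaw-48.6 tcp [ 538.4 -195.1  173.2] Mz 0.386 e7 -0.089 v7 -0.29 F [-0.6 -1.4 -1.9] w6.2 j7 -1.79
```

Two more small steps will finish nut3. Then I'll release, retreat and look.

```bash
python3 -m pendant '[[-1,[0,0,0.0003],[0,0,0.015]]]'>/dev/null; python3 q.py;python3 -m pendant '[[-1,[0,0,0.0003],[0,0,0.0155]]]'>/dev/null; python3 q.py; python3 -m pendant '[[0.06,[0,0,0],[0,0,0]],[0.06,[0,0,0],[0,0,0]],[0.06,[0,0,-0.2],[0,0,0]],[0.06,[0,0,-0.5],[0,0,0]],[0.06,[0,0,-0.5],[0,0,0]]]' >/dev/null; python3 st.py
```

```text
t41.60 yaw-51.4 tcp [ 538.4 -195.2  173.2] Mz 0.362 e7 -0.089 v7 -0.29 F [-0.8 -0.8 -1.2] w6.9 j7 -1.83
t41.73 yaw-54.4 tcp [ 538.3 -195.2  173.2] Mz 0.436 e7 -0.103 v7 -0.30 F [ 0.2 -1.3 -0.3] w6.2 j7 -1.87
t42.35 tcp [ 540.9 -196.9  278.1] yaw-54.4 tilt [ 0.85 -0.33] F [ 0.4 -0.4 -0.5] Ftool [ 0.6 -0.1  0.5] Mz -0.011 w45.2mm j7 -1.93 j [-0.02  0.57  0.5   1.66 -0.32  0.97 -1.93]
```

```bash
python3 -m pendant '[[0.06,[0.75,0.55,-0.1],[0,0,0]],[0.06,[0.75,0.55,-0.1],[0,0,0]],[0.06,[0.75,0.55,-0.1],[0,0,0]],[0.06,[0.75,0.55,-0.1],[0,0,0]],[0.06,[0.75,0.55,-0.1],[0,0,0]]]' >/dev/null; python3 st.py; python3 - <<'E'
from h import *
cv2.imwrite('pics/z_top.png',imaging.snapshot('top'));cv2.imwrite('pics/z_side.png',imaging.snapshot('side'))
import ov
P=[]
for n,o in(('top',(305,165,105,100)),('side',(265,195,135,125))):
    s=4 if n=='top' else 3
    a=ov.draw(n,cv2.imread(f'pics/z_{n}.png'),(.559,-.085),-10.5,[-10.7,6.4,-20.1,-54.4],o,s,.1595);P.append(a)
h=max(p.shape[0] for p in P);P=[cv2.copyMakeBorder(p,0,h-p.shape[0],0,0,0) for p in P]
cv2.imwrite('pics/z.png',np.hstack(P))
E
```

```text
t42.98 tcp [ 538.4 -382.   298.1] yaw-54.4 tilt [ 0.82 -0.21] F [ 1.2  0.5 -0.2] Ftool [ 0.3 -1.2  0.2] Mz -0.014 w45.3mm j7 -1.70 j [ 0.31  0.69  0.47  1.36 -0.33  1.16 -1.7 ]
```

View pics/z.png

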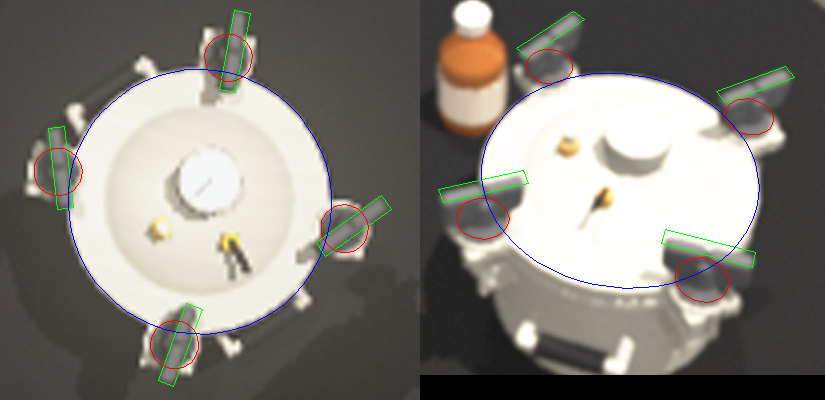

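View pics/z_top.png

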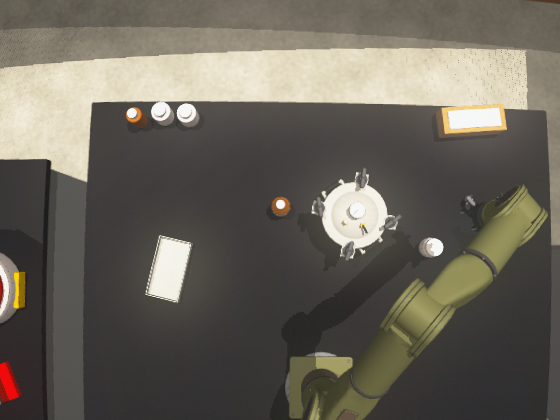

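```bash
python3 -m pendant '[[0.06,[0,0,0],[0,0,0]],[0.06,[0,0,0],[0,0,0]]]'; python3 -c "
from cell import arm
print(arm.job_done())"
```

```text
time: 43.32
tcp_pos: [0.5399, -0.3787, 0.2982]
tcp_rot: [-0.002, 0.89, -0.455, 0.007]
contact_force: [0.2, -0.4, 0.3]
grip_width: 0.531
the job is handed in; nothing more can be done
None
```

I tightened all four wing nuts crosswise in two rounds (nut0, nut2, nut1, nut3 each time), let go, backed the arm away and handed the job in at about 43 s.

| Nut | Past contact after round 1 | Added in round 2 | Torque at the end |
|---|---|---|---|
| nut0 | about 0.2 rad (least certain) | 60.8° | about 0.40 N m |
| nut2 | about 0.23 rad | 60.5° | about 0.45 N m |
| nut1 | about 0.22 rad | 60.8° | about 0.33 N m |
| nut3 | about 0.23 rad | 60.6° | about 0.40 N m |

**Last checks:** The bars show at the expected angles in both pictures, and the lid sits in place. The bottle, jar and tray are at the same pixels as at the start in the top view. The force on the tool was near zero when I handed in.

**What disagreed:**
- **Torque noise:** The wrist torque reading was noisy, by about ±0.03 N m. I found where nut2, nut1 and nut3 began to bear mainly from the change in the last joint's effort. For nut0 I fitted the torque readings, so its contact point is only good to 2 or 3 degrees; its snug point could lie between about 0.17 and 0.21 rad, slightly short.
- **nut1 torque:** Its final torque is at the low edge of the stated 0.33 to 0.48 N m, and I left it at the asked angle.
- **Free travel:** Most nuts turned further before bearing than the stated 1 rad: about 1.3 rad for nut0 and nut1, 1.2 for nut2 and 1.0 for nut3.

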